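# Lift the hot lid off the test kiln with the lid lifter

### The arm

A 6-joint arm with a two-finger parallel gripper is mounted at the origin on the work surface. World frame = base frame: x ahead of the robot, y to its left, z up, the work surface at z = 0. Lengths are in m, angles in rad, forces in N, time in s.
With the tool pointing down it reaches from about 0.325 to 0.75 m from the base axis. Payload 7.6 kg.
Tool frame: the origin (TCP) lies at the very end of the fingers, on their centre line; the grasp point (between the pads) lies 19 mm behind it; x points along the fingers, y is the direction in which the jaws open and shut, and the axes are right-handed (so a half turn about x gives the same grasp; the last joint's range is limited). The gripper opens to 85 mm and grips with 20 to 120 N. Pads are 22 mm wide; open, the fingers measure 114 mm over their backs; the gripper's body (76 mm by 85 mm) begins 54 mm behind the grasp point. The pads swing forward as they close: fully open they stand 13 mm farther back than shut.
Start: joints at [-1.329, 0.052, 1.401, -0, 1.689, -0.07], TCP at [0.161, -0.5, 0.231] pointing down, gripper open.
Joint ranges: [-2.9, 2.9], [-0.91, 2.17], [0.12, 2.37], [-1.06, 4.2], [0.26, 2.73], [-2.93, 2.93]. Speed limits (rad/s): [2.57, 2.57, 3.01, 3.14, 3.14, 3.14].

### API

Orientations are given as a rotation vector (axis times angle).
In Python, from workcell import env gives the robot as it stands. The module is installed in compiled form; this text tells all that it offers.
- The arm moves only by the tool step_arm, never from a script. Its argument "moves" is a list of rows, each an object of numbers: "dx", "dy", "dz": the shift along the tool's x, y, z in m; "spin": the turn about the tool's x in degrees; "gripper": the closure in counts, from 0 (fully open) to 255 (shut). In form: [{"dx": .., "dy": .., "dz": .., "spin": .., "gripper": ..}, ...]. A call has 1 to 8 rows; each row is the pose to reach, as a shift and turn from the pose commanded when the call began, along the tool's axes at that moment; what a row does not reach only later rows make up. A row lasts 1/10 s, in which the tool goes at most 50 mm and 8.59 degrees, less where a joint would pass 70% of its speed; a pose out of reach is approached as far as the arm can. A call with a gripper value outside its range is refused whole. The fingers move at their own pace and stop on an object; the grip force is fixed at half the most. Time passes only in rows, so rows that repeat a pose let the fingers close. It gives the time, the measured TCP pose, the force and the opening at its end, in the units of the state.
- env.state(): the state, without advancing time (a new reading comes with each control period).
- env.snapshot(name): name is "scene" or "top" or "wrist"; returns a dict with "img" (400x640x3 uint8, red, green, blue), "range_z" (400x640 float32, m along the optical axis (not along the pixel's ray), 0 where there is no reading), "fx", "fy", "cx", "cy" (pixels), "rvec" (rotation vector, rad) and "tvec" (3), from world to camera coordinates, as OpenCV has them. Camera axes: x right, y down, z forward; pixel columns grow to the right and rows downward; lengths in m; the calibration is good to about 2 mm. A picture is of the moment at which its call begins.
- env.hand_in(): hands the job in, once; it reports no verdict.
The state is a dict: "time_s": time; "joint_pos": joint angles; "dq": joint speeds; "joint_efforts": joint torques, N m; "tool_pos": TCP position; "ee_rot": TCP orientation; "wrist_force": force on the tool from outside, world axes, zero at the start; "torque": the same for the moment, N m; "gripper_width": finger opening in m.
Only numpy, scipy, OpenCV 4.12 (cv2) and the standard library are available. Lean on these libraries where they do the work, as an engineer would, in place of code of your own. Each camera call takes 0.05 s, during which the arm holds its last target.

### The job

Using only the hooked lid lifter, take the hot, lopsided lid off the test kiln: feel for the place along its loop where it hangs in balance, lift it clear, and set it down gently, flat and centred, with its plug inside the brick rest ring. Never let the lid tip more than 6 degrees (if it starts to tip, lower it and shift the hook), force the lifter against it, or touch lid or kiln with the robot itself. Then hang the lifter back upright in its wooden stand and let go, leaving jar, pot and model house where they are.

Things in the scene. Friction and masses are not known exactly. Their poses are not given: they have to be found in the camera images.
- kiln: Fixed round test kiln, 180 mm across, 100 mm high, open at the top under the lid: mouth 124 mm across, flat brick rim 28 mm wide. A 16 mm deep control box sticks out on its -x side. Origin: centre of its underside on the table, z up.
- lid: Hot round lid, loose on the kiln rim: steel disc 160 mm across, 20 mm thick, under it a tapered plug, 116 down to 100 mm across, 8 mm deep, in the kiln's mouth (4 mm play). On top a loop handle (see point loop). Origin: centre of the disc's underside, which lies on the rim; z up. Mass about 0.53 to 0.61 kg, its filling settled unevenly (see point fill).
- loop (a point): Middle of the loop handle's straight level bar, on the bar's axis, 60 mm above the lid's origin; axes as the lid's. Bar 8 mm thick, along the lid's y, between uprights at y = -45 and +45 mm; its underside is 56 mm above the lid's origin, with 36 mm of free space down to the disc.
- fill (a point): Middle of the lid's disc, 10 mm above its origin. The balance point lies at this height, x = 0, but up to 32 mm either way along y, unseen and new each time. Hooked elsewhere, the lid tips: one side rises first, the disc pivoting on the far point of its edge (80 mm from the middle), and once clear it hangs tipped.
- lifter: Hooked lid lifter, 166 mm tall, 0.18 kg. Origin: the hook's seat, where the bar rides; z up the tool, x where the prong points. The 8 mm round prong lies under the seat from x = -16 to 18, its tip turned up to 8 mm above the seat, ending at x = 26 mm. The shank rises at x = -16 to z = 62, bends to x = 0 at z = 82, up to a square collar 36 mm wide (z = 105 to 111).
- grip (a point): Middle of the lifter's red grip, straight above the hook seat, 136 mm above the lifter's origin; axes as the lifter's. The grip is 26 mm along x, 18 mm wide along y and reaches from 25 mm below this point (the collar's top) to 22 mm above it. Grip it from above across its y faces.
- stand: Fixed wooden stand: base 120 x 110 mm, 8 mm thick; back board at x = 50 to 64 mm; two level arms 12 mm thick, tops 128 mm above the table, x = -30 to 64, y = 8 to 38 mm on each side. The 16 mm notch between them is open to the stand's -x. Origin: on the table under the hanging place, z up.
- hang (a point): Middle of the hanging place, in the notch at the arms' top (128 mm above the table), axes as the stand's. The lifter hangs with its collar on the arms, prong to the stand's +x, its origin 105 mm straight below here. Raise it 8 mm or more and draw it out to the stand's -x; put it back the same way.
- rest: Fixed terracotta-coloured brick ring on the table, the place for the lid: 170 mm across, hole 136 mm, 30 mm high. The lid's plug goes into the hole (10 mm play), its disc lies on the ring. Origin: centre of the underside. Ring and stand may swap sides of the kiln.
- rest_top (a point): Centre of the ring's top face, 30 mm above the table: the lid's origin belongs here, any turn.
- jar: Bystander: blue closed glaze jar, 56 mm across, 75 mm high; origin centre of its underside.
- pot: Bystander: terracotta pot, 68 mm across, 80 mm high; origin centre of its underside.
- model: Bystander: white model house, 60 x 50 mm, 70 mm high; origin centre of its underside.
There are look-alikes about, which are no part of the job. Of the things that look like the rest, take the one that is farthest to the robot's left at the start. What is shaped like the lifter but turquoise is not meant.

How it is judged:
On the way, in this order (a step that is already met when the one before it is completed fails the run):
1. the lid hangs on the lifter alone, level, more than 25 mm clear above the kiln's rim (z of lid in the frame of kiln above 0.125 m and angle between lid's own z axis and vertical below 0.105 rad and contact force between lifter and lid above 1 N and contact force between lid and kiln below 0.2 N), for 0.4 s.
2. the lid lies flat and centred on the rest ring, the lifter unhooked from it (horizontal distance between lid and rest_top below 0.014 m and z of lid in the frame of rest_top between -0.004 and 0.004 m and angle between lid's own z axis and vertical below 0.05 rad and contact force between lifter and lid below 0.05 N and distance between lifter and loop above 0.04 m), for 0.2 s.
At the end, for the whole second after the job is handed in: The lid lies still on the ring: within 14 mm of its centre, 4 mm of its top's height and 3 degrees of level. The lifter, released and still, hangs in the notch by its collar: within 20 mm of the hanging place, 6 mm of its hanging height and 6 degrees of upright (horizontal distance between lid and rest_top below 0.014 m and z of lid in the frame of rest_top between -0.004 and 0.004 m and angle between lid's own z axis and vertical below 0.05 rad and horizontal distance between lifter and hang below 0.02 m and z of lifter in the frame of hang between -0.111 and -0.099 m and angle between lifter's own z axis and vertical below 0.1 rad and linear speed of each of lid, lifter below 0.02 m/s); the robot touches nothing.
It fails at once if the lid tips more than 6 degrees (angle between lid's own z axis and vertical above 0.105 rad).
It fails at once if the lifter is forced against the lid with more than 18 N (contact force between lifter and lid above 18 N).
It fails at once if the lid is dropped or pressed on the ring with more than 25 N (contact force between lid and rest above 25 N).
It fails at once if the robot itself touches the hot lid or kiln (contact force between any of the fingers, the arm and lid above 0.3 N or contact force between any of the fingers, the arm and kiln above 0.3 N).
It fails at once if a bystander is moved more than 20 mm or tipped (distance of any of jar, pot, model from where it was at the start of the episode above 0.02 m or angle between any of jar, pot, model's own z axis and vertical above 0.3 rad).
It also fails if it takes over 72 s, if anything falls off the work surface, if the arm or the gripper's body presses on something with over 40 N, if the wrist force passes 120 N, or if a joint passes its speed limit or range.

## Working session

There is one attempt and no reset: what is moved stays moved. The work goes in short steps, Python scripts to look and compute and a tool call to move; the robot and the scene stay as the last step left them, time stands still between calls to the robot, and variables do not carry over. Pictures are saved under pics/ and viewed, and the job is handed in when it is done.

Besides the shell and the picture viewer there is one more tool, called after "Emit:" by a JSON object that holds its "api" and its "payload", one argument or row to a line. step_arm: Moves the arm, as the interface text tells. Its arguments: {"type":"object","properties":{"moves":{"type":"array"}},"required":["moves"]}

```bash
mkdir -p pics
cat > h.py <<'E'
import numpy as np, cv2
from workcell import env
from scipy.spatial.transform import Rotation as R
def snap(n,fn=None):
    s=env.snapshot(n)
    if fn: cv2.imwrite('pics/'+fn,s['img'][:,:,::-1])
    return s
def pts(s):
    z=s['range_z'].astype(float);v,u=np.mgrid[:400,:640]
    c=np.stack([(u-s['cx'])/s['fx']*z,(v-s['cy'])/s['fy']*z,z],-1)
    Rm=cv2.Rodrigues(np.array(s['rvec']))[0]
    w=(c-np.array(s['tvec']))@Rm
    w[z==0]=np.nan
    return w
E
python3 - <<'E'
from h import *
import pickle
for n in('scene','top','wrist'):
    s=snap(n,n+'0.png');pickle.dump(s,open(n+'0.pkl','wb'))
    Rm=cv2.Rodrigues(np.array(s['rvec']))[0];print(n,-Rm.T@s['tvec'],s['fx'],Rm[2])
print(env.state())
E
```

```text
scene [ 1.27336478 -0.48916958  0.93898609] 383.3943739862442 [-0.59880803  0.36446387 -0.71315849]
top [ 0.52979988 -0.06980373  1.14628361] 460.9625751025432 [ 0.05677949  0.00309342 -0.99838195]
wrist [ 0.23839289 -0.47518513  0.37431392] 319.0576792496414 [-0.30067445 -0.09560429 -0.94892291]
{'time_s': 0.15, 'joint_pos': array([-1.32931328e+00,  5.26963426e-02,  1.40147739e+00, -1.28727864e-05,
        1.68861877e+00, -7.03067066e-02]), 'dq': array([ 0.00062527, -0.00090679, -0.00251756,  0.00010744, -0.00052503,
        0.00064512]), 'joint_efforts': array([ 1.66478425e-03, -3.81949997e+01, -3.60424197e+01, -2.75473110e-05,
        4.62416763e-03, -1.86417128e-05]), 'tool_pos': array([ 0.16101076, -0.49946083,  0.2306708 ]), 'ee_rot': array([ 2.05360427,  0.32402413, -2.05384398]), 'wrist_force': array([-0.35149071,  0.12787868, -0.47773573]), 'torque': array([-0.04666053, -0.0067673 ,  0.01562789]), 'gripper_width': 0.08541641660659825}
```

View pics/scene0.png

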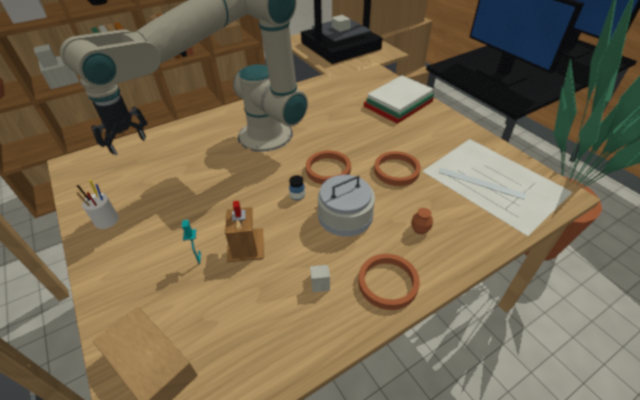

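View pics/top0.png

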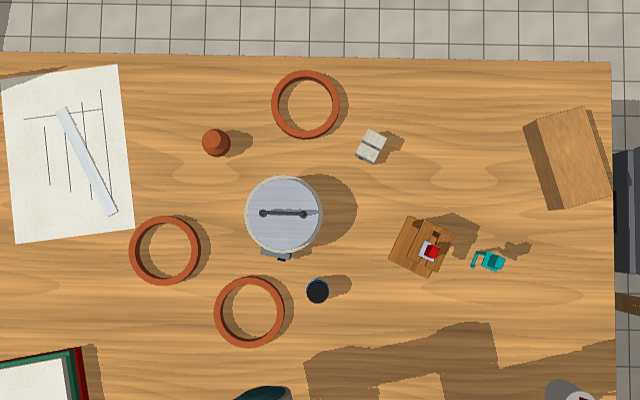

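View pics/wrist0.png

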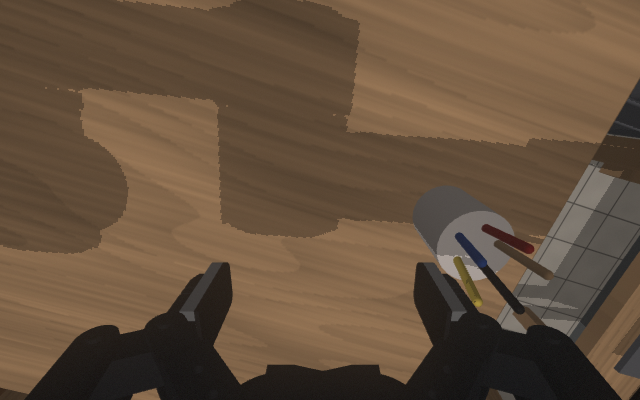

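The top view shows ring candidates at (165,250), (249,312) and (306,104); the one farthest left (+y) is (165,250). Lifter candidates are the red one in the stand at (430,250) and the turquoise one at (490,261), so I take the red one. The kiln with its lid is at (283,214).

Run:
```python
from h import *
import pickle
s=pickle.load(open('top0.pkl','rb'));w=pts(s);im=s['img']
cv2.imwrite('pics/crop1.png',cv2.resize(np.hstack([im[170:300,120:320,::-1],im[170:300,370:540,::-1]]),None,fx=2,fy=2,interpolation=2))
hsv=cv2.cvtColor(im,cv2.COLOR_RGB2HSV)
X,Y,Z=w[...,0],w[...,1],w[...,2]
print('table z',np.nanmedian(Z[330:350,180:200]), np.nanmedian(Z[20:,:][:,430:][40:80,:60]))
def circ(x,y):
    A=np.c_[2*x,2*y,np.ones(len(x))];b=x*x+y*y
    c=np.linalg.lstsq(A,b,rcond=None)[0];return c[0],c[1],np.sqrt(c[2]+c[0]**2+c[1]**2)
v,u=np.mgrid[:400,:640]
def box(u0,v0,r): return (abs(u-u0)<r)&(abs(v-v0)<r)
for n,(a,b) in dict(A=(165,250),B=(249,312),C=(306,104)).items():
    m=box(a,b,42)&(Z>.022)&(Z<.04)&(hsv[...,1]>130)&(hsv[...,0]<12)
    pz=np.median(Z[m]); 
    cs,_=cv2.findContours(m.astype(np.uint8),cv2.RETR_CCOMP,cv2.CHAIN_APPROX_NONE)
    for c in cs:
        if len(c)<60: continue
        c=c[:,0]; p=w[c[:,1],c[:,0]]; print(n,len(c),circ(p[:,0],p[:,1]),pz)
m=box(283,214,48)&(Z>.11)&(Z<.13)
print('disc z',np.median(Z[m]))
cs,_=cv2.findContours(m.astype(np.uint8),cv2.RETR_EXTERNAL,cv2.CHAIN_APPROX_NONE)
c=max(cs,key=len);c=cv2.convexHull(c)[:,0]; p=w[c[:,1],c[:,0]];print('lid',circ(p[:,0],p[:,1]))
m=box(283,214,48)&(Z>.155)&(Z<.175);p=w[m]
print('bar',m.sum(),p.mean(0),p.min(0),p.max(0))
q=p[:,:2]-p[:,:2].mean(0);U=np.linalg.svd(q,full_matrices=False)[2][0];print('bardir',U,np.degrees(np.arctan2(-U[0]*np.sign(U[1]),abs(U[1]))), 'ext',(q@U).min(),(q@U).max())
# stand
m=box(420,248,40)&(Z>.12)&(Z<.134)
print('arms',m.sum(),w[m].mean(0)); print(cv2.minAreaRect(w[m][:,:2].astype(np.float32)*1000))
m=box(430,250,25)&(hsv[...,1]>150)&((hsv[...,0]<8)|(hsv[...,0]>172))&(Z>.15)
print('red',m.sum(),np.median(w[m],0),w[m].max(0)); mm=m&(Z>np.nanmax(Z[m])-.004);print(mm.sum(),w[mm].mean(0));print(cv2.minAreaRect(w[mm][:,:2].astype(np.float32)*1000))
for n,(a,b) in dict(jar=(317,291),pot=(215,143),model=(371,147)).items():
    m=box(a,b,22)&(Z>.05); print(n,np.nanmean(w[m],0),w[m].max(0),w[m].min(0))
```

```text
table z -0.0013405719789552587 -0.0009892901440924497
A 200 (np.float64(0.48148624236947535), np.float64(0.3090568039640807), np.float64(0.08328758344539947)) 0.028692719059911838
A 164 (np.float64(0.48116545300463), np.float64(0.3092410923304609), np.float64(0.0685958848921357)) 0.028692719059911838
B 199 (np.float64(0.33770680816667187), np.float64(0.09898479796836898), np.float64(0.08305363138485473)) 0.02862561106510287
B 162 (np.float64(0.33773576252581394), np.float64(0.09880195736984006), np.float64(0.06889545163632471)) 0.02862561106510287
C 193 (np.float64(0.8478466783101527), np.float64(-0.025725728060382203), np.float64(0.0835183832987622)) 0.028940383412481008
C 158 (np.float64(0.8476381682434093), np.float64(-0.02571950308547788), np.float64(0.06850085624686747)) 0.028940383412481008
disc z 0.11900223156576331
lid (np.float64(0.5714872003098395), np.float64(0.014598271222666048), np.float64(0.07938499742276289))
bar 169 [0.57145741 0.01417091 0.16194932] [ 0.56756233 -0.03405371  0.15592754] [0.57567725 0.06235122 0.16655475]
bardir [-0.01410605 -0.9999005 ] -0.808243992260761 ext -0.048166586386908114 0.04823295605314127
arms 1162 [ 0.51019299 -0.31260246  0.12708382]
((507.80804443359375, -313.0670166015625), (77.36764526367188, 94.1249771118164), 65.49152374267578)
red 131 [ 0.49744688 -0.30420688  0.17868686] [ 0.50999366 -0.29550725  0.18360413]
53 [ 0.49620027 -0.3070688   0.18105338]
((496.03314208984375, -307.82135009765625), (14.866320610046387, 23.448726654052734), 64.39132690429688)
jar [ 0.39364437 -0.06510225  0.07317104] [ 0.41755385 -0.04152785  0.08023948] [ 0.36925127 -0.08795015  0.05011976]
pot [0.74175737 0.18476113 0.06851534] [0.77541126 0.21899956 0.08410317] [0.71446813 0.1581325  0.0500795 ]
model [ 0.75333011 -0.19216957  0.06808933] [ 0.77844373 -0.16434315  0.07544603] [ 0.7308091  -0.22029885  0.05088499]
```

View pics/crop1.png

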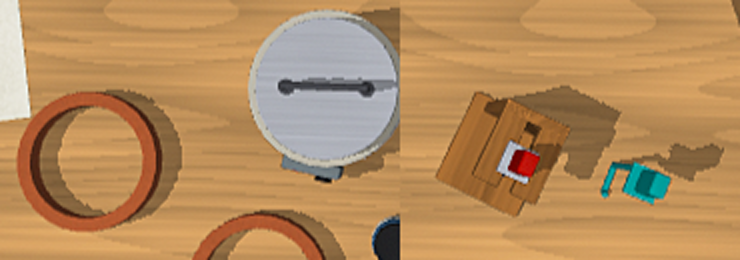

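The crop confirms the leftmost ring at (165,250), the kiln lid with its bar along the robot's y, and the red-gripped lifter in its stand beside the turquoise decoy. Next I compute the tool axes and the approach.

```bash
cat >> h.py <<'E'
def go(p,yaw=None,ay=None):
    """tool row to put TCP at world p with tool y at world angle ay (deg, mod 180)"""
    st=env.state();M=R.from_rotvec(st['ee_rot']).as_matrix()
    d=M.T@(np.array(p)-st['tool_pos'])
    print('t',round(st['time_s'],2),'tcp',st['tool_pos'].round(4),'F',st['wrist_force'].round(2),'T',st['torque'].round(3),'w',round(st['gripper_width'],4))
    cur=np.degrees(np.arctan2(M[1,1],M[0,1]))
    print('d',d.round(4),'yang',round(cur,2),'xaxis',M[:,0].round(4))
    if ay is not None:
        e=(ay-cur+90)%180-90
        print('spin',-e, 'rows>=',abs(e)/8.59)
E
python3 - <<'E'
from h import *
import pickle
go([0.495,-0.307,0.25],ay=65)
s=pickle.load(open('scene0.pkl','rb'));w=pts(s);m=(abs(w[...,0]-.5)<.12)&(abs(w[...,1]+.31)<.1)&(w[...,2]>.1)
print(w[m].max(0),m.sum())
for a in(.13,.14,.15,.16,.17): 
    k=m&(w[...,2]>a);print(a,k.sum(),w[k].mean(0),w[k].min(0),w[k].max(0))
E
```

```text
t 0.15 tcp [ 0.161  -0.4995  0.2307] F [-0.35  0.13 -0.48] T [-0.047 -0.007  0.016] w 0.0854
d [-0.0192 -0.0807 -0.3769] yang -72.14 xaxis [-3.0e-04  1.2e-03 -1.0e+00]
spin 42.864153049126884 rows>= 4.9900061756841545
[ 0.56837819 -0.26097907  0.1815384 ] 824
0.13 207 [ 0.50413567 -0.30950772  0.15155437] [ 0.47257779 -0.34923277  0.1300495 ] [ 0.55662227 -0.27540998  0.1815384 ]
0.14 117 [ 0.50372251 -0.30976538  0.16582879] [ 0.4845512  -0.32023407  0.1400997 ] [ 0.5134734  -0.29555434  0.1815384 ]
0.15 93 [ 0.50318575 -0.30983109  0.17119696] [ 0.4845512  -0.32023407  0.15006473] [ 0.51217196 -0.29595783  0.1815384 ]
0.16 79 [ 0.50219997 -0.30950299  0.17408886] [ 0.4845512  -0.32023407  0.16037058] [ 0.51217196 -0.29595783  0.1815384 ]
0.17 55 [ 0.50045664 -0.30914975  0.17803932] [ 0.4845512  -0.32023407  0.17009757] [ 0.51217196 -0.29672603  0.1815384 ]
```

Emit:
{"api": "step_arm", "payload": {
  "moves": [
    {"dx": -0.03, "dy": -0.01, "dz": -0.05, "spin": 8},
    {"dx": -0.03, "dy": -0.02, "dz": -0.1, "spin": 16},
    {"dx": -0.03, "dy": -0.03, "dz": -0.15, "spin": 24},
    {"dx": -0.03, "dy": -0.045, "dz": -0.2, "spin": 32},
    {"dx": -0.03, "dy": -0.055, "dz": -0.25, "spin": 40},
    {"dx": -0.03, "dy": -0.065, "dz": -0.29, "spin": 42.9},
    {"dx": -0.03, "dy": -0.07, "dz": -0.33, "spin": 42.9},
    {"dx": -0.03, "dy": -0.08, "dz": -0.355, "spin": 42.9}
  ]
}}

```text
validation failed for argument at $.mo...
```

Run:
```python
from h import *
s=snap('wrist','w1.png');w=pts(s);snap('top','t1.png')
hsv=cv2.cvtColor(s['img'],cv2.COLOR_RGB2HSV);Z=w[...,2]
near=np.hypot(w[...,0]-.497,w[...,1]+.307)<.04
m=near&(hsv[...,1]>130)&((hsv[...,0]<8)|(hsv[...,0]>172))&(Z>.176)
print('redtop',m.sum(),w[m].mean(0),cv2.minAreaRect(w[m][:,:2].astype(np.float32)*1000))
m=(np.hypot(w[...,0]-.497,w[...,1]+.307)<.1)&(Z>.12)&(Z<.131)
print('arms',w[m].mean(0),cv2.minAreaRect(w[m][:,:2].astype(np.float32)*1000))
go([0.495,-0.307,0.25],ay=65)
```

```text
redtop 0 [nan nan nan] ((0.0, 0.0), (0.0, 0.0), 0.0)
arms [nan nan nan] ((0.0, 0.0), (0.0, 0.0), 0.0)
t 0.25 tcp [ 0.161  -0.4996  0.2309] F [-0.25 -0.09 -0.22] T [-0.025 -0.014  0.022] w 0.0854
d [-0.019  -0.0809 -0.3769] yang -72.14 xaxis [-2.e-04  7.e-04 -1.e+00]
spin 42.859732078536126 rows>= 4.989491510888955<stdin>:6: RuntimeWarning: Mean of empty slice.
  ret = um.true_divide(
<stdin>:8: RuntimeWarning: Mean of empty slice.
```

View pics/w1.png

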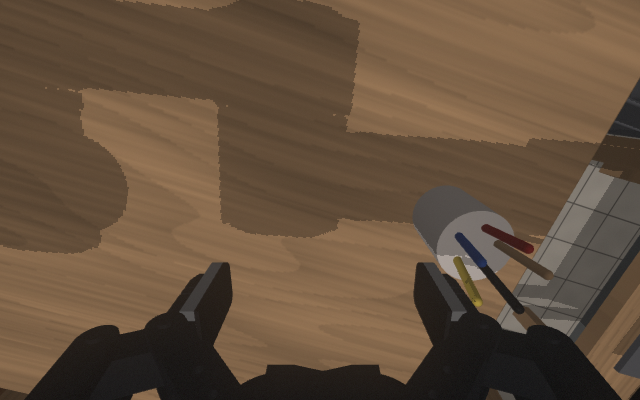

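The move was refused and the arm hasn't moved. The likely cause is the missing gripper value, so I add it to every row.

Emit:
{"api": "step_arm", "payload": {
  "moves": [
    {"dx": -0.03, "dy": -0.01, "dz": -0.05, "spin": 8, "gripper": 0},
    {"dx": -0.03, "dy": -0.02, "dz": -0.1, "spin": 16, "gripper": 0},
    {"dx": -0.03, "dy": -0.03, "dz": -0.15, "spin": 24, "gripper": 0},
    {"dx": -0.03, "dy": -0.045, "dz": -0.2, "spin": 32, "gripper": 0},
    {"dx": -0.03, "dy": -0.055, "dz": -0.25, "spin": 40, "gripper": 0},
    {"dx": -0.03, "dy": -0.065, "dz": -0.29, "spin": 42.9, "gripper": 0},
    {"dx": -0.03, "dy": -0.07, "dz": -0.33, "spin": 42.9, "gripper": 0},
    {"dx": -0.03, "dy": -0.08, "dz": -0.355, "spin": 42.9, "gripper": 0}
  ]
}}

```text
time_s: 1.05
tool_pos: [0.4764, -0.3131, 0.261]
ee_rot: [-1.98, 0.439, 1.98]
wrist_force: [0.1, -0.5, -0.7]
gripper_width: 0.0856
```

Run:
```python
from h import *
s=snap('wrist','w2.png');w=pts(s)
hsv=cv2.cvtColor(s['img'],cv2.COLOR_RGB2HSV);Z=w[...,2]
near=np.hypot(w[...,0]-.497,w[...,1]+.307)<.04
m=near&(hsv[...,1]>130)&((hsv[...,0]<8)|(hsv[...,0]>172))&(Z>.176)
print('redtop',m.sum(),w[m].mean(0),cv2.minAreaRect(w[m][:,:2].astype(np.float32)*1000))
m=(np.hypot(w[...,0]-.497,w[...,1]+.307)<.1)&(Z>.12)&(Z<.131)
print('arms',w[m].mean(0),cv2.minAreaRect(w[m][:,:2].astype(np.float32)*1000))
go([0.495,-0.307,0.25],ay=65)
```

```text
redtop 826 [ 0.49748408 -0.30959021  0.18166357] ((496.6832580566406, -309.1809387207031), (17.766721725463867, 25.815093994140625), 65.78723907470703)
arms [ 0.51501477 -0.31811552  0.12904864] ((508.0362243652344, -314.4759521484375), (76.2408218383789, 94.07793426513672), 65.024169921875)
t 1.1 tcp [ 0.4799 -0.3094  0.2605] F [ 3.39  2.66 -0.41] T [ 0.097 -0.087 -0.031] w 0.0851
d [ 0.0105 -0.0085 -0.0128] yang -114.72 xaxis [ 0.0014  0.0025 -1.    ]
spin 0.28021429289805155 rows>= 0.032620988695931497
```

View pics/w2.png

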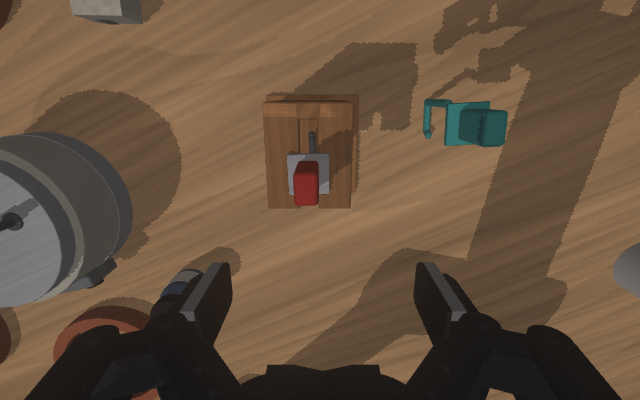

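The wrist view shows the red grip at (306,183), with the collar on the arms and the board away from the robot, so the notch opens toward the robot. Now I move above the grip.

Run:
```python
from h import *
go([0.4965,-0.309,0.143],ay=65.2)
```

```text
t 1.1 tcp [ 0.4799 -0.3094  0.2605] F [ 3.39  2.66 -0.41] T [ 0.097 -0.087 -0.031] w 0.0851
d [ 0.1175 -0.007  -0.0149] yang -114.72 xaxis [ 0.0014  0.0025 -1.    ]
spin 0.08021429289806292 rows>= 0.009338101617935149
```

Emit:
{"api": "step_arm", "payload": {
  "moves": [
    {"dx": 0, "dy": 0, "dz": 0, "spin": 0, "gripper": 0},
    {"dx": 0, "dy": 0, "dz": 0, "spin": 0, "gripper": 0}
  ]
}}

```text
time_s: 1.3
tool_pos: [0.4742, -0.3148, 0.2611]
ee_rot: [-1.979, 0.44, 1.98]
wrist_force: [-0.2, -0.0, 0.1]
gripper_width: 0.0852
```

Run:
```python
from h import *
go([0.4965,-0.309,0.143],ay=65.2)
```

```text
t 1.3 tcp [ 0.4742 -0.3148  0.2611] F [-0.19 -0.    0.14] T [0.046 0.003 0.003] w 0.0852
d [ 0.1181 -0.0147 -0.0178] yang -115.02 xaxis [-6.e-04 -0.e+00 -1.e+00]
spin -0.22392321065427723 rows>= 0.02606789413903111
```

Emit:
{"api": "step_arm", "payload": {
  "moves": [
    {"dx": 0.01, "dy": -0.006, "dz": -0.008, "spin": -0.2, "gripper": 0},
    {"dx": 0.03, "dy": -0.0147, "dz": -0.0178, "spin": -0.2, "gripper": 0},
    {"dx": 0.055, "dy": -0.0147, "dz": -0.0178, "spin": -0.2, "gripper": 0},
    {"dx": 0.08, "dy": -0.0147, "dz": -0.0178, "spin": -0.2, "gripper": 0},
    {"dx": 0.1, "dy": -0.0147, "dz": -0.0178, "spin": -0.2, "gripper": 0},
    {"dx": 0.112, "dy": -0.0147, "dz": -0.0178, "spin": -0.2, "gripper": 0},
    {"dx": 0.118, "dy": -0.0147, "dz": -0.0178, "spin": -0.2, "gripper": 0},
    {"dx": 0.118, "dy": -0.0147, "dz": -0.0178, "spin": -0.2, "gripper": 0}
  ]
}}

```text
time_s: 2.1
tool_pos: [0.4965, -0.3091, 0.1428]
ee_rot: [-1.98, 0.437, 1.982]
wrist_force: [0.1, 0.2, 0.2]
gripper_width: 0.0853
```

Run:
```python
from h import *
snap('wrist','w3.png')
go([0.4965,-0.309,0.143],ay=65.2)
```

```text
t 2.15 tcp [ 0.4969 -0.3092  0.1438] F [ 0.79 -0.32 -0.06] T [ 0.025  0.001 -0.018] w 0.0856
d [ 0.0008 -0.0001  0.0004] yang -114.86 xaxis [ 6.e-04 -5.e-04 -1.e+00]
spin -0.05983728948751832 rows>= 0.006965924270956731
```

View pics/w3.png

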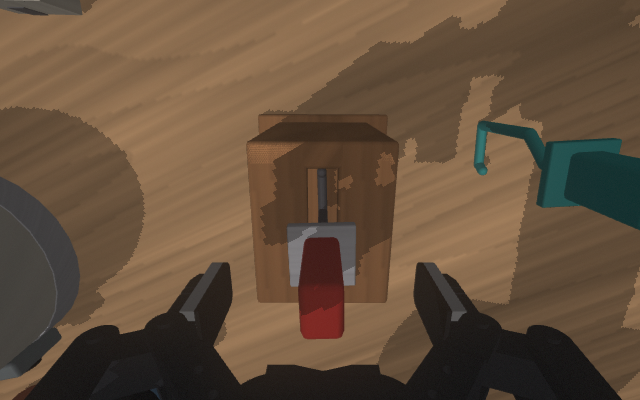

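The fingers straddle the red grip at (321,290) evenly, so I close.

Emit:
{"api": "step_arm", "payload": {
  "moves": [
    {"dx": 0, "dy": 0, "dz": 0, "spin": 0, "gripper": 120},
    {"dx": 0, "dy": 0, "dz": 0, "spin": 0, "gripper": 255},
    {"dx": 0, "dy": 0, "dz": 0, "spin": 0, "gripper": 255},
    {"dx": 0, "dy": 0, "dz": 0, "spin": 0, "gripper": 255},
    {"dx": 0, "dy": 0, "dz": 0, "spin": 0, "gripper": 255},
    {"dx": 0, "dy": 0, "dz": 0, "spin": 0, "gripper": 255},
    {"dx": 0, "dy": 0, "dz": 0, "spin": 0, "gripper": 255},
    {"dx": 0, "dy": 0, "dz": 0, "spin": 0, "gripper": 255}
  ]
}}

```text
time_s: 2.95
tool_pos: [0.4969, -0.3089, 0.1437]
ee_rot: [-1.982, 0.437, 1.981]
wrist_force: [-0.4, 0.4, 2.7]
gripper_width: 0.0176
```

Run:
```python
from h import *
snap('wrist','w4.png')
go([0.4965,-0.309,0.163],ay=65.2)
```

```text
t 3.0 tcp [ 0.4969 -0.3089  0.1436] F [0.47 0.94 2.67] T [-0.003 -0.032 -0.002] w 0.0174
d [-0.0194  0.0002  0.0003] yang -114.83 xaxis [ 5.e-04 -3.e-04 -1.e+00]
spin -0.032877135469561836 rows>= 0.0038273731629292007
```

View pics/w4.png

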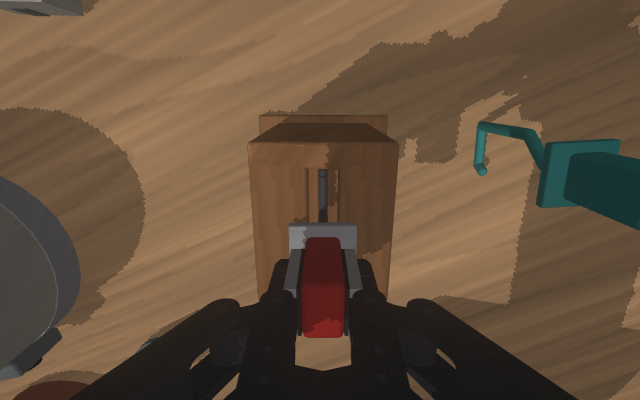

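Gripped at 17.5 mm opening. Now raise and draw out toward the notch opening, which is +z of the tool.

Emit:
{"api": "step_arm", "payload": {
  "moves": [
    {"dx": -0.004, "dy": 0, "dz": 0, "spin": 0, "gripper": 255},
    {"dx": -0.012, "dy": 0, "dz": 0, "spin": 0, "gripper": 255},
    {"dx": -0.02, "dy": 0, "dz": 0, "spin": 0, "gripper": 255},
    {"dx": -0.02, "dy": 0, "dz": 0.01, "spin": 0, "gripper": 255},
    {"dx": -0.02, "dy": 0, "dz": 0.03, "spin": 0, "gripper": 255},
    {"dx": -0.02, "dy": 0, "dz": 0.055, "spin": 0, "gripper": 255},
    {"dx": -0.02, "dy": 0, "dz": 0.08, "spin": 0, "gripper": 255},
    {"dx": -0.02, "dy": 0, "dz": 0.095, "spin": 0, "gripper": 255}
  ]
}}

```text
time_s: 3.8
tool_pos: [0.4094, -0.2685, 0.1639]
ee_rot: [-1.982, 0.437, 1.981]
wrist_force: [0.7, -0.6, -1.2]
gripper_width: 0.0175
```

Emit:
{"api": "step_arm", "payload": {
  "moves": [
    {"dx": 0, "dy": 0, "dz": 0, "spin": 0, "gripper": 255},
    {"dx": 0, "dy": 0, "dz": 0, "spin": 0, "gripper": 255}
  ]
}}

```text
time_s: 4.0
tool_pos: [0.411, -0.2693, 0.1641]
ee_rot: [-1.983, 0.437, 1.98]
wrist_force: [-0.3, -0.2, -1.8]
gripper_width: 0.0172
```

Run:
```python
from h import *
s=snap('wrist','w5.png');w=pts(s)
t=snap('top','t5.png');snap('scene','s5.png')
go([0.46,-0.15,0.33],ay=90)
st=env.state()
hsv=cv2.cvtColor(s['img'],cv2.COLOR_RGB2HSV)
m=(hsv[...,1]>130)&((hsv[...,0]<8)|(hsv[...,0]>172))&(np.hypot(w[...,0]-st['tool_pos'][0],w[...,1]-st['tool_pos'][1])<.03)
print('red',w[m].mean(0),w[m].max(0), w[m].min(0))
```

```text
t 4.15 tcp [ 0.4111 -0.2692  0.1634] F [-0.36  0.18 -2.48] T [-0.031  0.058 -0.028] w 0.0171
d [-0.1666 -0.1287  0.0057] yang -114.83 xaxis [ 2.e-04 -2.e-04 -1.e+00]
spin -24.827034038746092 rows>= 2.8902251500286487
red [ 0.41638215 -0.2720567   0.19398632] [ 0.42562863 -0.25741248  0.20410251] [ 0.39642611 -0.28212638  0.15837564]
```

View pics/w5.png

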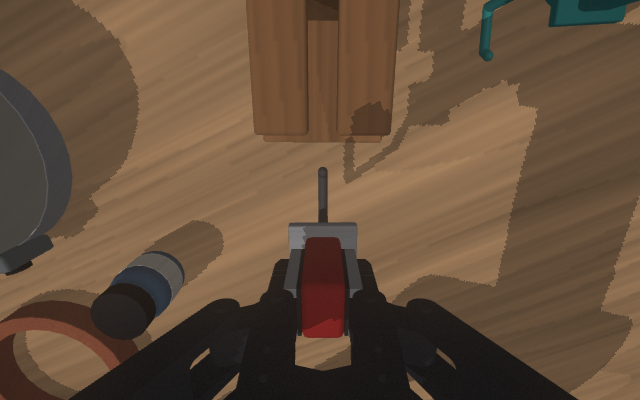

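View pics/s5.png

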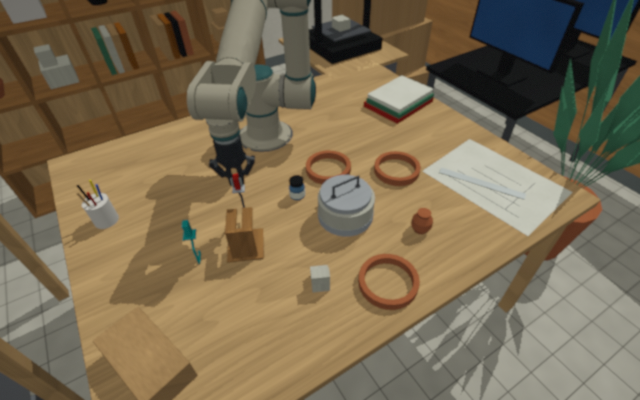

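The wrist view shows the lifter hanging straight in the fingers with its prong at (322,190), clear of the stand. Next, to a pose beside the loop.

Run:
```python
from h import *
go([0.505,0.0142,0.30],ay=89.5)
```

```text
t 4.15 tcp [ 0.4111 -0.2692  0.1634] F [-0.36  0.18 -2.48] T [-0.031  0.058 -0.028] w 0.0171
d [-0.1366 -0.2967  0.0338] yang -114.83 xaxis [ 2.e-04 -2.e-04 -1.e+00]
spin -24.327034038746092 rows>= 2.8320179323336547
```

Emit:
{"api": "step_arm", "payload": {
  "moves": [
    {"dx": -0.03, "dy": 0, "dz": 0, "spin": 0, "gripper": 255},
    {"dx": -0.065, "dy": -0.02, "dz": 0.003, "spin": -3, "gripper": 255},
    {"dx": -0.1, "dy": -0.055, "dz": 0.007, "spin": -7, "gripper": 255},
    {"dx": -0.13, "dy": -0.1, "dz": 0.012, "spin": -12, "gripper": 255},
    {"dx": -0.1366, "dy": -0.15, "dz": 0.018, "spin": -17, "gripper": 255},
    {"dx": -0.1366, "dy": -0.2, "dz": 0.024, "spin": -22, "gripper": 255},
    {"dx": -0.1366, "dy": -0.245, "dz": 0.029, "spin": -24.3, "gripper": 255},
    {"dx": -0.1366, "dy": -0.275, "dz": 0.032, "spin": -24.3, "gripper": 255}
  ]
}}

```text
time_s: 4.95
tool_pos: [0.4979, -0.0027, 0.2999]
ee_rot: [-2.219, 0.005, 2.218]
wrist_force: [0.3, -0.9, -2.1]
gripper_width: 0.0171
```

Emit:
{"api": "step_arm", "payload": {
  "moves": [
    {"dx": 0, "dy": -0.008, "dz": 0, "spin": 0, "gripper": 255},
    {"dx": 0, "dy": -0.008, "dz": 0, "spin": 0, "gripper": 255},
    {"dx": 0, "dy": -0.008, "dz": 0, "spin": 0, "gripper": 255}
  ]
}}

```text
time_s: 5.25
tool_pos: [0.4971, 0.0012, 0.2998]
ee_rot: [-2.216, 0.012, 2.217]
wrist_force: [-0.1, -0.5, -2.0]
gripper_width: 0.0174
```

```bash
cat >> h.py <<'E'
def bar(w,lo=.15,hi=.19):
    m=(np.hypot(w[...,0]-.5715,w[...,1]-.0142)<.06)&(w[...,2]>lo)&(w[...,2]<hi);return m
E
python3 - <<'E'
from h import *
s=snap('wrist','w6.png');w=pts(s)
snap('scene','s6.png')
go([0.505,0.0142,0.26],ay=89.5)
m=(abs(w[...,0]-.5715)<.02)&(abs(w[...,1]-.0142)<.06)&(w[...,2]>.15)&(w[...,2]<.17)
p=w[m];print('bar',m.sum(),p.mean(0),p.min(0),p.max(0));U=np.linalg.svd(p[:,:2]-p[:,:2].mean(0),full_matrices=False)[2][0];print(U)
tp=env.state()['tool_pos']
m=(abs(w[...,0]-tp[0]-.005)<.035)&(abs(w[...,1]-tp[1])<.015)&(w[...,2]<tp[2]-.03)&(w[...,2]>tp[2]-.135)
p=w[m]-tp
for z in np.arange(-.135,-.1,.005):
    k=(p[:,2]>z)&(p[:,2]<=z+.005); 
    if k.sum(): print(round(z,3),k.sum(),p[k].mean(0).round(4),p[k].min(0).round(4),p[k].max(0).round(4))
E
```

```text
t 5.35 tcp [0.497  0.0008 0.2999] F [-0.55  0.07 -1.86] T [ 0.028 -0.033 -0.028] w 0.0175
d [ 0.0399 -0.0135 -0.0078] yang -90.64 xaxis [ 0.e+00 -4.e-04 -1.e+00]
spin -0.14293034386196268 rows>= 0.016639155280787275
bar 1129 [0.57278842 0.01368186 0.16425379] [ 0.56861965 -0.03528274  0.15219999] [0.57687811 0.06164186 0.16684221]
[-0.01278838 -0.99991823]
-0.125 179 [ 0.0008  0.0006 -0.121 ] [-0.0156 -0.0033 -0.1233] [ 0.0161  0.0041 -0.12  ]
-0.12 142 [ 0.0019  0.0002 -0.1189] [-0.0164 -0.0038 -0.12  ] [ 0.0251  0.004  -0.115 ]
-0.115 86 [ 0.0144 -0.0002 -0.1129] [-0.016  -0.0038 -0.115 ] [ 0.0253  0.004  -0.1101]
-0.11 21 [-0.0135  0.0002 -0.1078] [-0.0158 -0.0037 -0.1099] [-0.0122  0.0039 -0.1052]
-0.105 21 [-1.340e-02  1.000e-04 -1.024e-01] [-0.0152 -0.0036 -0.1049] [-0.0123  0.0038 -0.1003]
-0.1 22 [-0.0134  0.0002 -0.0974] [-0.0156 -0.0036 -0.0999] [-0.012   0.0038 -0.0951]
```

View pics/w6.png

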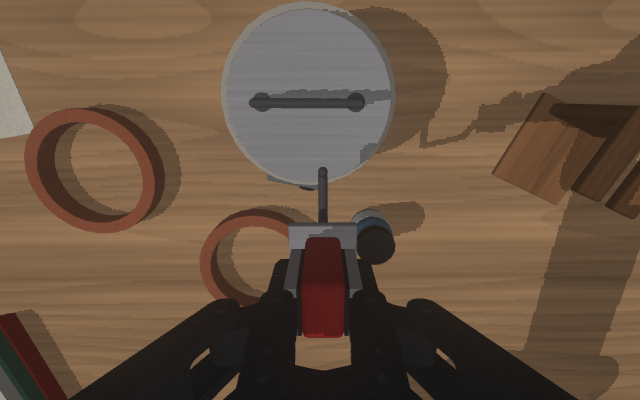

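View pics/s6.png

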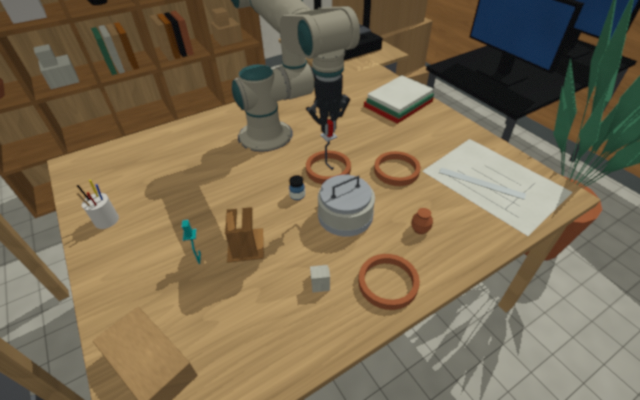

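The wrist view shows the bar from (255,102) to (360,102) and the prong tip at (322,172), aligned. The seat is about 119 mm below the TCP. Now lower it beside the loop and slide under.

Emit:
{"api": "step_arm", "payload": {
  "moves": [
    {"dx": 0.01, "dy": -0.006, "dz": 0, "spin": 0, "gripper": 255},
    {"dx": 0.03, "dy": -0.013, "dz": 0, "spin": 0, "gripper": 255},
    {"dx": 0.042, "dy": -0.0135, "dz": 0, "spin": 0, "gripper": 255},
    {"dx": 0.042, "dy": -0.0135, "dz": -0.005, "spin": 0, "gripper": 255},
    {"dx": 0.042, "dy": -0.0135, "dz": -0.015, "spin": 0, "gripper": 255},
    {"dx": 0.042, "dy": -0.0135, "dz": -0.025, "spin": 0, "gripper": 255},
    {"dx": 0.042, "dy": -0.0135, "dz": -0.03, "spin": 0, "gripper": 255},
    {"dx": 0.042, "dy": -0.0135, "dz": -0.03, "spin": 0, "gripper": 255}
  ]
}}

```text
time_s: 6.15
tool_pos: [0.5281, 0.0151, 0.258]
ee_rot: [-2.217, 0.011, 2.217]
wrist_force: [0.3, -0.5, -1.8]
gripper_width: 0.0176
```

Run:
```python
from h import *
s=snap('wrist','w7.png');w=pts(s)
go([0.571,0.0139,0.258],ay=89.4)
```

```text
t 6.2 tcp [0.5276 0.0152 0.2579] F [-0.03  0.21 -1.97] T [ 0.033 -0.035 -0.002] w 0.0174
d [-0.0001  0.0009 -0.0434] yang -90.54 xaxis [-0.e+00 -1.e-04 -1.e+00]
spin 0.05556917990423926 rows>= 0.006469054703636701
```

View pics/w7.png

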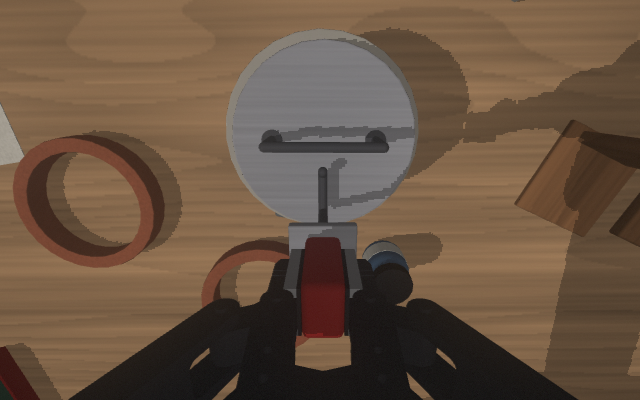

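Emit:
{"api": "step_arm", "payload": {
  "moves": [
    {"dx": 0, "dy": 0.0009, "dz": -0.008, "spin": 0, "gripper": 255},
    {"dx": 0, "dy": 0.0009, "dz": -0.018, "spin": 0, "gripper": 255},
    {"dx": 0, "dy": 0.0009, "dz": -0.028, "spin": 0, "gripper": 255},
    {"dx": 0, "dy": 0.0009, "dz": -0.037, "spin": 0, "gripper": 255},
    {"dx": 0, "dy": 0.0009, "dz": -0.0434, "spin": 0, "gripper": 255},
    {"dx": 0, "dy": 0.0009, "dz": -0.0434, "spin": 0, "gripper": 255},
    {"dx": 0, "dy": 0.0009, "dz": -0.0434, "spin": 0, "gripper": 255}
  ]
}}

```text
time_s: 6.9
tool_pos: [0.5706, 0.014, 0.2578]
ee_rot: [-2.216, 0.01, 2.217]
wrist_force: [0.5, 1.2, -1.3]
gripper_width: 0.0174
```

```bash
cat >> h.py <<'E'
def tilt(c=(.572,.014),z0=.119,names=('top','scene','wrist'),fn=None):
    for n in names:
        s=snap(n,None if not fn else fn+n+'.png');w=pts(s).reshape(-1,3)
        m=(np.hypot(w[:,0]-c[0],w[:,1]-c[1])<.072)&(abs(w[:,2]-z0)<.014);p=w[m]
        for _ in range(8):
            a,b,d=np.linalg.lstsq(np.c_[p[:,0]-c[0],p[:,1]-c[1],np.ones(len(p))],p[:,2],rcond=None)[0]
            r=w[m][:,2]-(a*(w[m][:,0]-c[0])+b*(w[m][:,1]-c[1])+d);p=w[m][abs(r)<.0015*(1.5 if _<4 else 1)]
        print(n,len(p),'tilt deg slope x %.2f y %.2f z %.4f'%(np.degrees(a),np.degrees(b),d))
E
python3 - <<'E'
from h import *
tilt(fn='a_')
go([0.571,0.0139,0.258],ay=89.4)
E
```

```text
top 254 tilt deg slope x -0.88 y -0.49 z 0.1182
scene 670 tilt deg slope x 0.06 y 0.02 z 0.1187
wrist 14089 tilt deg slope x -0.03 y -0.02 z 0.1212
t 7.05 tcp [0.5704 0.014  0.2581] F [ 0.43 -0.08 -2.05] T [-0.007 -0.008 -0.043] w 0.0171
d [ 0.0001  0.0001 -0.0006] yang -90.53 xaxis [ 2.e-04 -1.e-04 -1.e+00]
spin 0.06734130456101184 rows>= 0.007839499948895441
```

View pics/a_wrist.png

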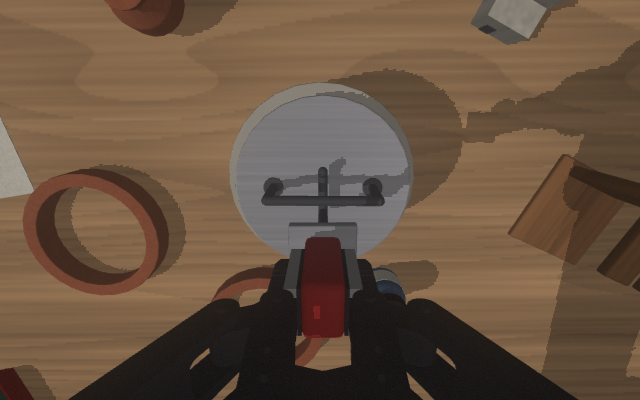

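View pics/a_scene.png

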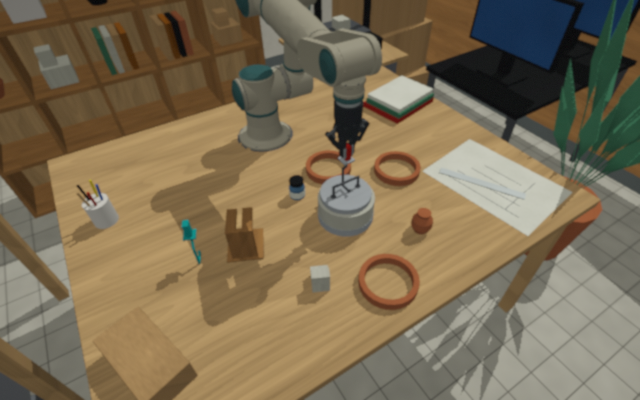

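The prong tip shows past the bar at (323,172), in the middle of the loop. The wrist camera measures the disc's tilt well (14,000 points, about 0.03 deg). Raise to just below contact.

Emit:
{"api": "step_arm", "payload": {
  "moves": [
    {"dx": -0.005, "dy": 0, "dz": 0, "spin": 0, "gripper": 255},
    {"dx": -0.01, "dy": 0, "dz": 0, "spin": 0, "gripper": 255},
    {"dx": -0.014, "dy": 0, "dz": 0, "spin": 0, "gripper": 255},
    {"dx": -0.015, "dy": 0, "dz": 0, "spin": 0, "gripper": 255},
    {"dx": -0.016, "dy": 0, "dz": 0, "spin": 0, "gripper": 255},
    {"dx": -0.017, "dy": 0, "dz": 0, "spin": 0, "gripper": 255},
    {"dx": -0.017, "dy": 0, "dz": 0, "spin": 0, "gripper": 255}
  ]
}}

```text
time_s: 7.75
tool_pos: [0.5706, 0.014, 0.2749]
ee_rot: [-2.217, 0.01, 2.217]
wrist_force: [-0.6, 0.8, -1.2]
gripper_width: 0.0175
```

Run:
```python
from h import *
tilt(names=['wrist'])
go([0.571,0.0139,0.258],ay=89.4)
```

```text
wrist 12952 tilt deg slope x -0.00 y -0.00 z 0.1212
t 7.8 tcp [0.5706 0.014  0.2748] F [ 0.39 -1.09 -1.96] T [-0.048 -0.057  0.011] w 0.0173
d [ 0.0168  0.0001 -0.0004] yang -90.53 xaxis [-2.e-04 -1.e-04 -1.e+00]
spin 0.06666911987122148 rows>= 0.007761247947755703
```

Emit:
{"api": "step_arm", "payload": {
  "moves": [
    {"dx": -0.0005, "dy": 0, "dz": 0, "spin": 0, "gripper": 255},
    {"dx": -0.001, "dy": 0, "dz": 0, "spin": 0, "gripper": 255},
    {"dx": -0.0015, "dy": 0, "dz": 0, "spin": 0, "gripper": 255},
    {"dx": -0.002, "dy": 0, "dz": 0, "spin": 0, "gripper": 255},
    {"dx": -0.002, "dy": 0, "dz": 0, "spin": 0, "gripper": 255}
  ]
}}

```text
time_s: 8.3
tool_pos: [0.5706, 0.014, 0.2768]
ee_rot: [-2.217, 0.01, 2.217]
wrist_force: [0.2, 0.7, -2.3]
gripper_width: 0.0176
```

Run:
```python
from h import *
tilt(names=['wrist'])
go([0.571,0.0139,0.258],ay=89.4)
```

```text
wrist 12810 tilt deg slope x -0.03 y -0.02 z 0.1212
t 8.35 tcp [0.5706 0.014  0.2768] F [ 0.48 -0.25 -2.01] T [ 0.061 -0.051  0.   ] w 0.0172
d [ 0.0188  0.0001 -0.0004] yang -90.53 xaxis [-1.e-04 -1.e-04 -1.e+00]
spin 0.06637353921809108 rows>= 0.007726838092909323
```

Emit:
{"api": "step_arm", "payload": {
  "moves": [
    {"dx": -0.0005, "dy": 0, "dz": 0, "spin": 0, "gripper": 255},
    {"dx": -0.001, "dy": 0, "dz": 0, "spin": 0, "gripper": 255},
    {"dx": -0.0015, "dy": 0, "dz": 0, "spin": 0, "gripper": 255},
    {"dx": -0.002, "dy": 0, "dz": 0, "spin": 0, "gripper": 255},
    {"dx": -0.002, "dy": 0, "dz": 0, "spin": 0, "gripper": 255}
  ]
}}

```text
time_s: 8.85
tool_pos: [0.5705, 0.014, 0.2784]
ee_rot: [-2.216, 0.01, 2.218]
wrist_force: [0.3, -0.5, -7.7]
gripper_width: 0.0173
```

Run:
```python
from h import *
tilt(names=['wrist'])
go([0.571,0.0139,0.258],ay=89.4)
```

```text
wrist 12840 tilt deg slope x -0.01 y -0.89 z 0.1224
t 8.9 tcp [0.5705 0.014  0.2785] F [-0.25  0.37 -7.88] T [ 0.011 -0.022 -0.035] w 0.0174
d [ 0.0205  0.0001 -0.0005] yang -90.53 xaxis [-8.e-04 -0.e+00 -1.e+00]
spin 0.06753557833775403 rows>= 0.007862116220925964
```

The -y side rises (0.9 deg) at 5.8 N, so the balance point lies a few mm toward +y. Lower, shift +3.5 mm, and try again.

Emit:
{"api": "step_arm", "payload": {
  "moves": [
    {"dx": 0.0015, "dy": 0, "dz": 0, "spin": 0, "gripper": 255},
    {"dx": 0.003, "dy": 0, "dz": 0, "spin": 0, "gripper": 255},
    {"dx": 0.004, "dy": 0, "dz": 0, "spin": 0, "gripper": 255},
    {"dx": 0.004, "dy": -0.002, "dz": 0, "spin": 0, "gripper": 255},
    {"dx": 0.004, "dy": -0.0035, "dz": 0, "spin": 0, "gripper": 255},
    {"dx": 0.003, "dy": -0.0035, "dz": 0, "spin": 0, "gripper": 255},
    {"dx": 0.002, "dy": -0.0035, "dz": 0, "spin": 0, "gripper": 255},
    {"dx": 0.002, "dy": -0.0035, "dz": 0, "spin": 0, "gripper": 255}
  ]
}}

```text
time_s: 9.7
tool_pos: [0.5707, 0.0175, 0.2768]
ee_rot: [-2.217, 0.01, 2.217]
wrist_force: [0.8, 0.7, -3.1]
gripper_width: 0.0171
```

Emit:
{"api": "step_arm", "payload": {
  "moves": [
    {"dx": -0.0005, "dy": 0, "dz": 0, "spin": 0, "gripper": 255},
    {"dx": -0.001, "dy": 0, "dz": 0, "spin": 0, "gripper": 255},
    {"dx": -0.0015, "dy": 0, "dz": 0, "spin": 0, "gripper": 255},
    {"dx": -0.002, "dy": 0, "dz": 0, "spin": 0, "gripper": 255},
    {"dx": -0.0025, "dy": 0, "dz": 0, "spin": 0, "gripper": 255},
    {"dx": -0.0025, "dy": 0, "dz": 0, "spin": 0, "gripper": 255}
  ]
}}

```text
time_s: 10.3
tool_pos: [0.5706, 0.0174, 0.2792]
ee_rot: [-2.216, 0.011, 2.217]
wrist_force: [0.9, 0.1, -6.4]
gripper_width: 0.0175
```

Run:
```python
from h import *
tilt(names=['wrist'])
go([0.571,0.0139,0.258],ay=89.4)
```

```text
wrist 12796 tilt deg slope x 0.07 y -0.04 z 0.1232
t 10.35 tcp [0.5706 0.0175 0.2793] F [-0.15 -0.38 -7.55] T [ 0.014 -0.016  0.011] w 0.0177
d [ 0.0213  0.0036 -0.0004] yang -90.54 xaxis [-2.e-04 -1.e-04 -1.e+00]
spin 0.06458807825652002 rows>= 0.007518984663157162
```

Tilt 0.04 deg with the disc 2 mm up, so it is in balance. Raise a little further and check.

Emit:
{"api": "step_arm", "payload": {
  "moves": [
    {"dx": -0.001, "dy": 0, "dz": 0, "spin": 0, "gripper": 255},
    {"dx": -0.002, "dy": 0, "dz": 0, "spin": 0, "gripper": 255},
    {"dx": -0.004, "dy": 0, "dz": 0, "spin": 0, "gripper": 255},
    {"dx": -0.005, "dy": 0, "dz": 0, "spin": 0, "gripper": 255},
    {"dx": -0.006, "dy": 0, "dz": 0, "spin": 0, "gripper": 255}
  ]
}}

```text
time_s: 10.85
tool_pos: [0.5707, 0.0175, 0.2856]
ee_rot: [-2.217, 0.01, 2.217]
wrist_force: [-0.9, 0.8, -7.8]
gripper_width: 0.0174
```

Run:
```python
from h import *
tilt(names=['wrist'],z0=.128)
go([0.571,0.0139,0.258],ay=89.4)
```

```text
wrist 12786 tilt deg slope x 0.02 y 0.05 z 0.1296
t 10.9 tcp [0.5707 0.0175 0.2858] F [-0.54  0.94 -7.18] T [-0.017  0.024  0.037] w 0.0172
d [ 0.0278  0.0036 -0.0003] yang -90.53 xaxis [ 5.e-04 -1.e-04 -1.e+00]
spin 0.06834231129721502 rows>= 0.00795603158291211
```

Emit:
{"api": "step_arm", "payload": {
  "moves": [
    {"dx": -0.002, "dy": 0, "dz": 0, "spin": 0, "gripper": 255},
    {"dx": -0.006, "dy": 0, "dz": 0, "spin": 0, "gripper": 255},
    {"dx": -0.012, "dy": 0, "dz": 0, "spin": 0, "gripper": 255},
    {"dx": -0.019, "dy": 0, "dz": 0, "spin": 0, "gripper": 255},
    {"dx": -0.026, "dy": 0, "dz": 0, "spin": 0, "gripper": 255},
    {"dx": -0.033, "dy": 0, "dz": 0, "spin": 0, "gripper": 255},
    {"dx": -0.038, "dy": 0, "dz": 0, "spin": 0, "gripper": 255},
    {"dx": -0.04, "dy": 0, "dz": 0, "spin": 0, "gripper": 255}
  ]
}}

```text
time_s: 11.7
tool_pos: [0.5708, 0.0175, 0.3263]
ee_rot: [-2.218, 0.01, 2.215]
wrist_force: [0.5, -1.3, -7.1]
gripper_width: 0.0178
```

Emit:
{"api": "step_arm", "payload": {
  "moves": [
    {"dx": 0, "dy": 0, "dz": 0, "spin": 0, "gripper": 255},
    {"dx": 0, "dy": 0, "dz": 0, "spin": 0, "gripper": 255},
    {"dx": 0, "dy": 0, "dz": 0, "spin": 0, "gripper": 255},
    {"dx": 0, "dy": 0, "dz": 0, "spin": 0, "gripper": 255},
    {"dx": 0, "dy": 0, "dz": 0, "spin": 0, "gripper": 255},
    {"dx": 0, "dy": 0, "dz": 0, "spin": 0, "gripper": 255}
  ]
}}

```text
time_s: 12.3
tool_pos: [0.5706, 0.0175, 0.3253]
ee_rot: [-2.217, 0.01, 2.217]
wrist_force: [0.8, 0.2, -7.3]
gripper_width: 0.0176
```

```bash
cat >> h.py <<'E'
def circ(x,y):
    A=np.c_[2*x,2*y,np.ones(len(x))];b=x*x+y*y
    c=np.linalg.lstsq(A,b,rcond=None)[0];return np.r_[c[0],c[1],np.sqrt(c[2]+c[0]**2+c[1]**2)].round(4)
def disc(s,c,z):
    w=pts(s);m=(np.hypot(w[...,0]-c[0],w[...,1]-c[1])<.1)&(abs(w[...,2]-z)<.006)
    p=w[m];h=cv2.convexHull((p[:,:2]).astype(np.float32))[:,0]
    # keep only outer arc points consistent with r=.08
    x=h.astype(float)
    for _ in range(5):
        k=circ(x[:,0],x[:,1]); r=np.hypot(h[:,0]-k[0],h[:,1]-k[1]); x=h[abs(r-k[2])<.002].astype(float)
    return circ(x[:,0],x[:,1]),len(x)
E
python3 - <<'E'
from h import *
tilt(names=['wrist'],z0=.168)
s=snap('wrist','w8.png');print(disc(s,(.572,.014),.169))
go([0.571,0.0139,0.258],ay=89.4)
E
```

```text
wrist 12786 tilt deg slope x -0.05 y 0.17 z 0.1693
(array([0.5729, 0.0134, 0.0794]), 65)
t 12.4 tcp [0.5706 0.0175 0.3254] F [-0.06  0.48 -7.63] T [ 0.015 -0.018 -0.011] w 0.0173
d [ 0.0674  0.0036 -0.0004] yang -90.54 xaxis [ 0.e+00 -1.e-04 -1.e+00]
spin 0.06468620014652515 rows>= 0.007530407467581508
```

View pics/w8.png

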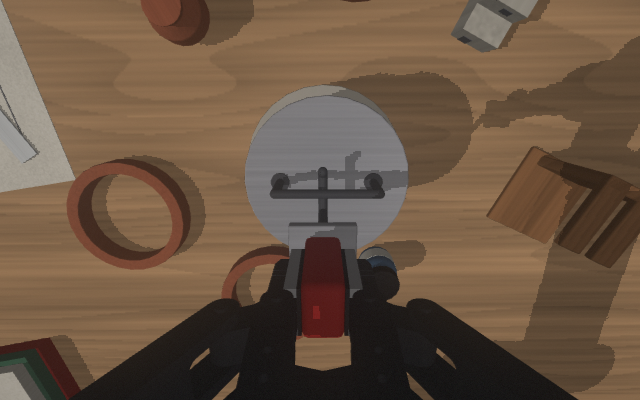

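The wrist view shows the lid hanging level (tilt 0.17 deg), about 48 mm up, with the bar on the prong at (322,193). Carry it gently to the left ring with smooth ramps.

Emit:
{"api": "step_arm", "payload": {
  "moves": [
    {"dx": 0, "dy": -0.001, "dz": 0.0003, "spin": 0, "gripper": 255},
    {"dx": 0, "dy": -0.003, "dz": 0.001, "spin": 0, "gripper": 255},
    {"dx": 0, "dy": -0.006, "dz": 0.0019, "spin": 0, "gripper": 255},
    {"dx": 0, "dy": -0.01, "dz": 0.0032, "spin": 0, "gripper": 255},
    {"dx": 0, "dy": -0.015, "dz": 0.0048, "spin": 0, "gripper": 255},
    {"dx": 0, "dy": -0.021, "dz": 0.0067, "spin": 0, "gripper": 255},
    {"dx": 0, "dy": -0.028, "dz": 0.009, "spin": 0, "gripper": 255},
    {"dx": 0, "dy": -0.036, "dz": 0.0115, "spin": 0, "gripper": 255}
  ]
}}

```text
time_s: 13.2
tool_pos: [0.5593, 0.0542, 0.3254]
ee_rot: [-2.217, 0.01, 2.217]
wrist_force: [-0.1, 0.0, -7.7]
gripper_width: 0.0178
```

Emit:
{"api": "step_arm", "payload": {
  "moves": [
    {"dx": 0, "dy": -0.009, "dz": 0.0029, "spin": 0, "gripper": 255},
    {"dx": 0, "dy": -0.019, "dz": 0.0061, "spin": 0, "gripper": 255},
    {"dx": 0, "dy": -0.03, "dz": 0.0096, "spin": 0, "gripper": 255},
    {"dx": 0, "dy": -0.042, "dz": 0.0134, "spin": 0, "gripper": 255},
    {"dx": 0, "dy": -0.055, "dz": 0.0176, "spin": 0, "gripper": 255},
    {"dx": 0, "dy": -0.069, "dz": 0.0221, "spin": 0, "gripper": 255},
    {"dx": 0, "dy": -0.084, "dz": 0.0269, "spin": 0, "gripper": 255},
    {"dx": 0, "dy": -0.1, "dz": 0.032, "spin": 0, "gripper": 255}
  ]
}}

```text
time_s: 14.0
tool_pos: [0.5279, 0.1552, 0.3254]
ee_rot: [-2.217, 0.01, 2.217]
wrist_force: [0.1, 0.6, -7.5]
gripper_width: 0.0172
```

Emit:
{"api": "step_arm", "payload": {
  "moves": [
    {"dx": 0, "dy": -0.016, "dz": 0.0051, "spin": 0, "gripper": 255},
    {"dx": 0, "dy": -0.032, "dz": 0.0102, "spin": 0, "gripper": 255},
    {"dx": 0, "dy": -0.048, "dz": 0.0154, "spin": 0, "gripper": 255},
    {"dx": 0, "dy": -0.063, "dz": 0.0202, "spin": 0, "gripper": 255},
    {"dx": 0, "dy": -0.077, "dz": 0.0246, "spin": 0, "gripper": 255},
    {"dx": 0, "dy": -0.09, "dz": 0.0288, "spin": 0, "gripper": 255},
    {"dx": 0, "dy": -0.102, "dz": 0.0326, "spin": 0, "gripper": 255},
    {"dx": 0, "dy": -0.113, "dz": 0.0362, "spin": 0, "gripper": 255}
  ]
}}

```text
time_s: 14.8
tool_pos: [0.493, 0.2682, 0.3253]
ee_rot: [-2.217, 0.011, 2.217]
wrist_force: [0.4, 0.1, -8.0]
gripper_width: 0.0171
```

Emit:
{"api": "step_arm", "payload": {
  "moves": [
    {"dx": 0, "dy": -0.009, "dz": 0.0029, "spin": 0, "gripper": 255},
    {"dx": 0, "dy": -0.017, "dz": 0.0054, "spin": 0, "gripper": 255},
    {"dx": 0, "dy": -0.024, "dz": 0.0077, "spin": 0, "gripper": 255},
    {"dx": 0, "dy": -0.03, "dz": 0.0096, "spin": 0, "gripper": 255},
    {"dx": 0, "dy": -0.035, "dz": 0.0112, "spin": 0, "gripper": 255},
    {"dx": 0, "dy": -0.039, "dz": 0.0125, "spin": 0, "gripper": 255},
    {"dx": 0, "dy": -0.042, "dz": 0.0134, "spin": 0, "gripper": 255},
    {"dx": 0, "dy": -0.044, "dz": 0.0141, "spin": 0, "gripper": 255}
  ]
}}

```text
time_s: 15.6
tool_pos: [0.4796, 0.3115, 0.3254]
ee_rot: [-2.217, 0.011, 2.217]
wrist_force: [0.1, 0.4, -8.2]
gripper_width: 0.0173
```

Emit:
{"api": "step_arm", "payload": {
  "moves": [
    {"dx": 0, "dy": 0, "dz": 0, "spin": 0, "gripper": 255},
    {"dx": 0, "dy": 0, "dz": 0, "spin": 0, "gripper": 255},
    {"dx": 0, "dy": 0, "dz": 0, "spin": 0, "gripper": 255}
  ]
}}

```text
time_s: 15.9
tool_pos: [0.4797, 0.3111, 0.3254]
ee_rot: [-2.217, 0.011, 2.217]
wrist_force: [0.0, 1.1, -7.6]
gripper_width: 0.0175
```

Run:
```python
from h import *
C=(.4813,.309)
tilt(c=C,names=['wrist'],z0=.168)
s=snap('wrist','w9.png');print('lid wrist',disc(s,C,.169));
t=snap('top','t9.png')
w=pts(s);hsv=cv2.cvtColor(s['img'],cv2.COLOR_RGB2HSV)
go([0.479,0.3132,0.29],ay=89.4)
```

```text
wrist 12747 tilt deg slope x 0.18 y -0.19 z 0.1693
lid wrist (array([0.4819, 0.3068, 0.0795]), 55)
t 16.05 tcp [0.4796 0.3112 0.3254] F [ 0.28  1.01 -8.37] T [ 0.038 -0.035  0.021] w 0.0171
d [ 0.0354 -0.002   0.0007] yang -90.55 xaxis [ 1.e-04 -1.e-04 -1.e+00]
spin 0.053616519097658966 rows>= 0.006241736798330497
```

View pics/w9.png

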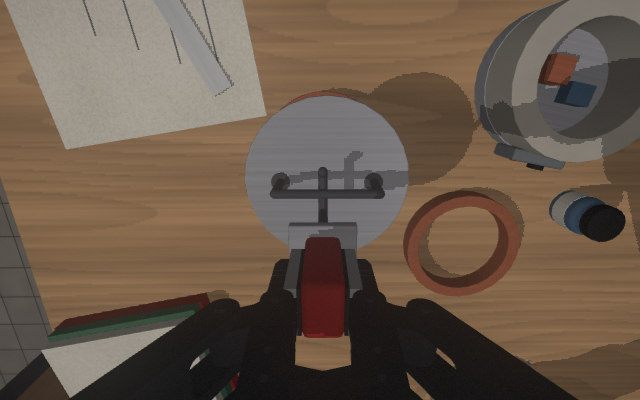

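View pics/t9.png

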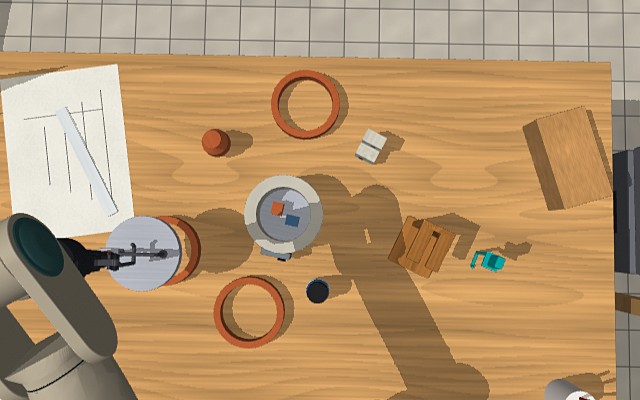

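The lid hangs level over the left ring, with centre (0.4819, 0.3068) against the ring's (0.4813, 0.3091). Adjust by 2 mm and lower 100 of the 118 mm.

Emit:
{"api": "step_arm", "payload": {
  "moves": [
    {"dx": 0.001, "dy": -0.0005, "dz": 0, "spin": 0, "gripper": 255},
    {"dx": 0.003, "dy": -0.001, "dz": 0, "spin": 0, "gripper": 255},
    {"dx": 0.007, "dy": -0.0015, "dz": 0, "spin": 0, "gripper": 255},
    {"dx": 0.013, "dy": -0.002, "dz": 0.0003, "spin": 0, "gripper": 255},
    {"dx": 0.021, "dy": -0.0022, "dz": 0.0005, "spin": 0, "gripper": 255},
    {"dx": 0.03, "dy": -0.0022, "dz": 0.0005, "spin": 0, "gripper": 255},
    {"dx": 0.04, "dy": -0.0022, "dz": 0.0005, "spin": 0, "gripper": 255},
    {"dx": 0.05, "dy": -0.0022, "dz": 0.0005, "spin": 0, "gripper": 255}
  ]
}}

```text
time_s: 16.85
tool_pos: [0.479, 0.3134, 0.2741]
ee_rot: [-2.216, 0.011, 2.218]
wrist_force: [0.1, 0.3, -7.7]
gripper_width: 0.0175
```

Emit:
{"api": "step_arm", "payload": {
  "moves": [
    {"dx": 0.01, "dy": 0, "dz": 0, "spin": 0, "gripper": 255},
    {"dx": 0.019, "dy": 0, "dz": 0, "spin": 0, "gripper": 255},
    {"dx": 0.027, "dy": 0, "dz": 0, "spin": 0, "gripper": 255},
    {"dx": 0.034, "dy": 0, "dz": 0, "spin": 0, "gripper": 255},
    {"dx": 0.04, "dy": 0, "dz": 0, "spin": 0, "gripper": 255},
    {"dx": 0.045, "dy": 0, "dz": 0, "spin": 0, "gripper": 255},
    {"dx": 0.048, "dy": 0, "dz": 0, "spin": 0, "gripper": 255},
    {"dx": 0.05, "dy": 0, "dz": 0, "spin": 0, "gripper": 255}
  ]
}}

```text
time_s: 17.65
tool_pos: [0.4791, 0.3135, 0.2252]
ee_rot: [-2.217, 0.01, 2.217]
wrist_force: [-0.4, -0.1, -7.3]
gripper_width: 0.0173
```

Emit:
{"api": "step_arm", "payload": {
  "moves": [
    {"dx": 0, "dy": 0, "dz": 0, "spin": 0, "gripper": 255},
    {"dx": 0, "dy": 0, "dz": 0, "spin": 0, "gripper": 255}
  ]
}}

```text
time_s: 17.85
tool_pos: [0.4792, 0.3136, 0.2257]
ee_rot: [-2.217, 0.01, 2.216]
wrist_force: [-0.0, -0.4, -8.2]
gripper_width: 0.0173
```

Run:
```python
from h import *
C=(.4813,.309)
tilt(c=C,names=['wrist'],z0=.069)
s=snap('wrist','w10.png');print('lid wrist',disc(s,C,.069));snap('scene','s10.png')
go([0.479,0.3132,0.2074],ay=89.4)
```

```text
wrist 12841 tilt deg slope x 0.07 y 0.33 z 0.0696
lid wrist (array([0.4815, 0.3097, 0.0795]), 53)
t 18.0 tcp [0.4792 0.3136 0.2257] F [-0.34  0.38 -7.41] T [ 0.013 -0.002  0.004] w 0.0174
d [0.0183 0.0004 0.0002] yang -90.53 xaxis [ 5.e-04  2.e-04 -1.e+00]
spin 0.06534275858331284 rows>= 0.0076068403473006805
```

View pics/w10.png

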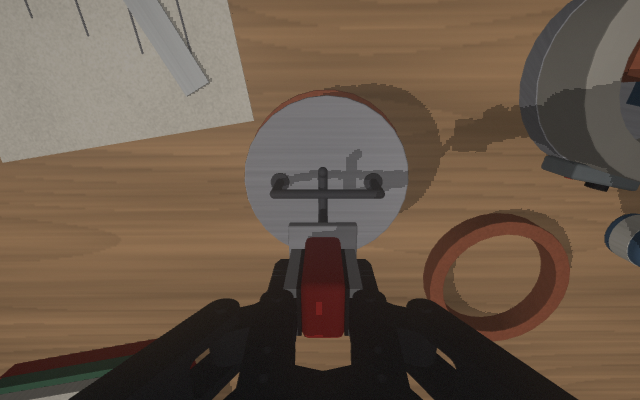

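View pics/s10.png

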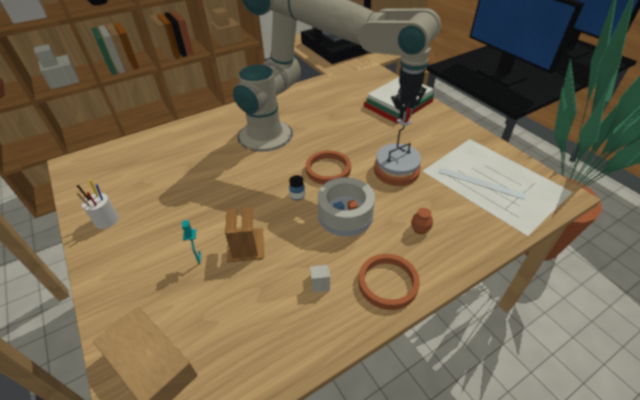

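The lid is centred over the ring (0.4815, 0.3097) and level, 18 mm above contact. Set it down slowly.

Emit:
{"api": "step_arm", "payload": {
  "moves": [
    {"dx": 0.002, "dy": 0, "dz": 0, "spin": 0, "gripper": 255},
    {"dx": 0.005, "dy": 0, "dz": 0, "spin": 0, "gripper": 255},
    {"dx": 0.008, "dy": 0, "dz": 0, "spin": 0, "gripper": 255},
    {"dx": 0.011, "dy": 0, "dz": 0, "spin": 0, "gripper": 255},
    {"dx": 0.013, "dy": 0, "dz": 0, "spin": 0, "gripper": 255},
    {"dx": 0.0145, "dy": 0, "dz": 0, "spin": 0, "gripper": 255},
    {"dx": 0.0155, "dy": 0, "dz": 0, "spin": 0, "gripper": 255},
    {"dx": 0.016, "dy": 0, "dz": 0, "spin": 0, "gripper": 255}
  ]
}}

```text
time_s: 18.8
tool_pos: [0.4791, 0.3135, 0.2093]
ee_rot: [-2.217, 0.01, 2.217]
wrist_force: [0.5, -0.3, -6.8]
gripper_width: 0.0173
```

Emit:
{"api": "step_arm", "payload": {
  "moves": [
    {"dx": 0.0005, "dy": 0, "dz": 0, "spin": 0, "gripper": 255},
    {"dx": 0.001, "dy": 0, "dz": 0, "spin": 0, "gripper": 255},
    {"dx": 0.0015, "dy": 0, "dz": 0, "spin": 0, "gripper": 255},
    {"dx": 0.002, "dy": 0, "dz": 0, "spin": 0, "gripper": 255},
    {"dx": 0.0025, "dy": 0, "dz": 0, "spin": 0, "gripper": 255},
    {"dx": 0.003, "dy": 0, "dz": 0, "spin": 0, "gripper": 255},
    {"dx": 0.0035, "dy": 0, "dz": 0, "spin": 0, "gripper": 255},
    {"dx": 0.004, "dy": 0, "dz": 0, "spin": 0, "gripper": 255}
  ]
}}

```text
time_s: 19.6
tool_pos: [0.4795, 0.3137, 0.2064]
ee_rot: [-2.218, 0.009, 2.214]
wrist_force: [0.5, -0.7, -2.1]
gripper_width: 0.0176
```

Run:
```python
from h import *
C=(.4813,.309)
tilt(c=C,names=['wrist'],z0=.05)
go([0.479,0.3132,0.2074],ay=89.4)
```

```text
wrist 12844 tilt deg slope x -0.02 y -0.03 z 0.0512
t 19.65 tcp [0.4794 0.3137 0.2062] F [ 0.56  0.05 -0.78] T [-0.009 -0.015  0.028] w 0.0177
d [-0.0012  0.0005  0.0004] yang -90.53 xaxis [ 1.6e-03  8.0e-04 -1.0e+00]
spin 0.06587500769455801 rows>= 0.007668801827073109
```

The lid is down flat and the load is off. Lower the hook 12 mm further and draw it back out (-x).

Emit:
{"api": "step_arm", "payload": {
  "moves": [
    {"dx": 0.003, "dy": 0, "dz": 0, "spin": 0, "gripper": 255},
    {"dx": 0.007, "dy": 0, "dz": 0, "spin": 0, "gripper": 255},
    {"dx": 0.011, "dy": 0, "dz": 0, "spin": 0, "gripper": 255},
    {"dx": 0.0125, "dy": 0, "dz": 0, "spin": 0, "gripper": 255},
    {"dx": 0.0125, "dy": 0, "dz": 0, "spin": 0, "gripper": 255}
  ]
}}

```text
time_s: 20.15
tool_pos: [0.4789, 0.3134, 0.1923]
ee_rot: [-2.216, 0.011, 2.218]
wrist_force: [0.6, -0.6, -2.0]
gripper_width: 0.0172
```

Run:
```python
from h import *
C=(.4813,.309)
tilt(c=C,names=['wrist'],z0=.05,fn='c_')
go([0.479,0.3132,0.2074],ay=89.4)
```

```text
wrist 13891 tilt deg slope x -0.01 y -0.02 z 0.0512
t 20.2 tcp [0.4791 0.3135 0.1927] F [ 0.43 -0.71 -1.89] T [ 0.011 -0.078  0.046] w 0.0173
d [-0.0147  0.0003  0.0001] yang -90.54 xaxis [-2.e-04 -2.e-04 -1.e+00]
spin 0.06140384899487117 rows>= 0.007148294411510031
```

View pics/c_wrist.png

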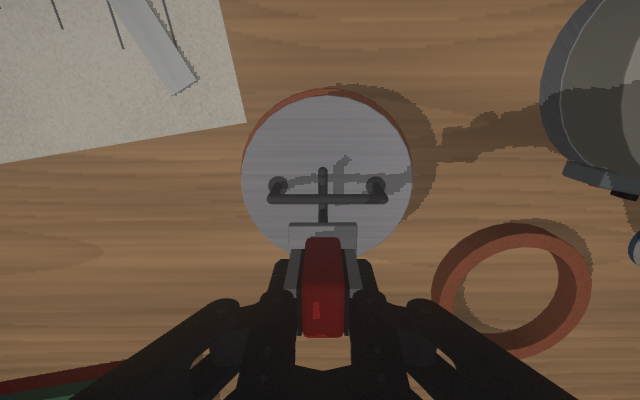

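The prong is unloaded below the bar at (323,199). Back out, then rise.

Emit:
{"api": "step_arm", "payload": {
  "moves": [
    {"dx": 0, "dy": 0, "dz": 0.005, "spin": 0, "gripper": 255},
    {"dx": 0, "dy": 0, "dz": 0.013, "spin": 0, "gripper": 255},
    {"dx": 0, "dy": 0, "dz": 0.023, "spin": 0, "gripper": 255},
    {"dx": 0, "dy": 0, "dz": 0.035, "spin": 0, "gripper": 255},
    {"dx": 0, "dy": 0, "dz": 0.048, "spin": 0, "gripper": 255},
    {"dx": 0, "dy": 0, "dz": 0.06, "spin": 0, "gripper": 255},
    {"dx": 0, "dy": 0, "dz": 0.065, "spin": 0, "gripper": 255},
    {"dx": 0, "dy": 0, "dz": 0.065, "spin": 0, "gripper": 255}
  ]
}}

```text
time_s: 21.0
tool_pos: [0.4134, 0.3143, 0.1932]
ee_rot: [-2.218, 0.009, 2.216]
wrist_force: [-0.2, 0.8, -1.7]
gripper_width: 0.0172
```

Emit:
{"api": "step_arm", "payload": {
  "moves": [
    {"dx": -0.015, "dy": 0, "dz": 0, "spin": 0, "gripper": 255},
    {"dx": -0.045, "dy": 0, "dz": 0, "spin": 0, "gripper": 255},
    {"dx": -0.08, "dy": 0, "dz": 0, "spin": 0, "gripper": 255},
    {"dx": -0.11, "dy": 0, "dz": 0, "spin": 0, "gripper": 255},
    {"dx": -0.13, "dy": 0, "dz": 0, "spin": 0, "gripper": 255},
    {"dx": -0.13, "dy": 0, "dz": 0, "spin": 0, "gripper": 255}
  ]
}}

```text
time_s: 21.6
tool_pos: [0.4152, 0.3145, 0.3274]
ee_rot: [-2.222, 0.006, 2.207]
wrist_force: [0.6, -0.3, -1.0]
gripper_width: 0.0176
```

Run:
```python
from h import *
C=(.4813,.309)
tilt(c=C,names=['wrist'],z0=.05,fn='d_')
s=snap('wrist');print('lid',disc(s,C,.051))
go([0.4,-0.25,0.29],ay=65)
```

```text
wrist 9172 tilt deg slope x -0.04 y -0.03 z 0.0512
lid (array([0.4811, 0.3092, 0.0794]), 56)
t 21.7 tcp [0.4144 0.3141 0.3227] F [-0.19 -0.45 -2.28] T [-0.09   0.002  0.027] w 0.0175
d [0.0328 0.5642 0.0089] yang -90.56 xaxis [ 2.e-04 -1.e-04 -1.e+00]
spin 24.444975328095893 rows>= 2.845748000942479
```

View pics/d_wrist.png

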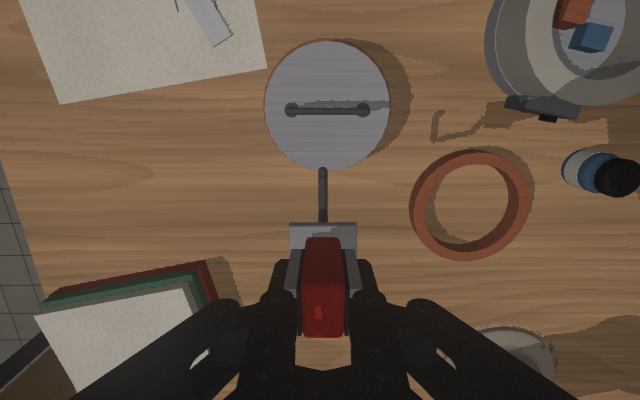

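The lid lies flat at (0.4811, 0.3092), within 1 mm of the ring's centre, and the lifter is clear. Return to the stand.

Emit:
{"api": "step_arm", "payload": {
  "moves": [
    {"dx": 0, "dy": 0.015, "dz": 0, "spin": 0, "gripper": 255},
    {"dx": 0, "dy": 0.045, "dz": 0, "spin": 0, "gripper": 255},
    {"dx": 0, "dy": 0.085, "dz": 0, "spin": 0, "gripper": 255},
    {"dx": 0, "dy": 0.125, "dz": 0, "spin": 0, "gripper": 255},
    {"dx": 0, "dy": 0.165, "dz": 0, "spin": 0, "gripper": 255},
    {"dx": 0, "dy": 0.205, "dz": 0, "spin": 0, "gripper": 255},
    {"dx": 0, "dy": 0.245, "dz": 0, "spin": 0, "gripper": 255},
    {"dx": 0, "dy": 0.285, "dz": 0, "spin": 0, "gripper": 255}
  ]
}}

```text
time_s: 22.5
tool_pos: [0.4104, 0.027, 0.3215]
ee_rot: [-2.215, 0.011, 2.219]
wrist_force: [1.2, -0.3, -1.9]
gripper_width: 0.0176
```

Emit:
{"api": "step_arm", "payload": {
  "moves": [
    {"dx": 0, "dy": 0.04, "dz": 0, "spin": 3, "gripper": 255},
    {"dx": 0, "dy": 0.08, "dz": 0, "spin": 7, "gripper": 255},
    {"dx": 0, "dy": 0.12, "dz": 0, "spin": 12, "gripper": 255},
    {"dx": 0, "dy": 0.16, "dz": 0, "spin": 17, "gripper": 255},
    {"dx": 0, "dy": 0.2, "dz": 0, "spin": 21, "gripper": 255},
    {"dx": 0, "dy": 0.235, "dz": 0, "spin": 24.4, "gripper": 255},
    {"dx": 0, "dy": 0.26, "dz": 0, "spin": 24.4, "gripper": 255},
    {"dx": 0, "dy": 0.275, "dz": 0, "spin": 24.4, "gripper": 255}
  ]
}}

```text
time_s: 23.3
tool_pos: [0.4076, -0.2477, 0.3213]
ee_rot: [-1.976, 0.439, 1.982]
wrist_force: [0.5, 0.2, -1.6]
gripper_width: 0.0172
```

Emit:
{"api": "step_arm", "payload": {
  "moves": [
    {"dx": 0, "dy": 0, "dz": 0, "spin": 0, "gripper": 255},
    {"dx": 0, "dy": 0, "dz": 0, "spin": 0, "gripper": 255}
  ]
}}

```text
time_s: 23.5
tool_pos: [0.4086, -0.2453, 0.3224]
ee_rot: [-1.979, 0.437, 1.981]
wrist_force: [0.1, 0.8, -1.8]
gripper_width: 0.0176
```

Run:
```python
from h import *
s=snap('wrist','w12.png');w=pts(s)
m=(np.hypot(w[...,0]-.505,w[...,1]+.315)<.075)&(w[...,2]>.12)&(w[...,2]<.134)
print('arms',w[m].mean(0),cv2.minAreaRect(w[m][:,:2].astype(np.float32)*1000))
go([0.4107,-0.269,0.164],ay=65)
```

```text
arms [ 0.51089807 -0.31586028  0.12903563] ((507.5897521972656, -314.4134826660156), (76.18934631347656, 92.07796478271484), 64.91073608398438)
t 23.55 tcp [ 0.4088 -0.245   0.3227] F [-0.18  0.37 -2.01] T [-0.037 -0.053  0.009] w 0.0174
d [ 0.1587  0.0211 -0.0119] yang -114.88 xaxis [-2.e-04  5.e-04 -1.e+00]
spin 0.11678369955154722 rows>= 0.013595308446047406
```

View pics/w12.png

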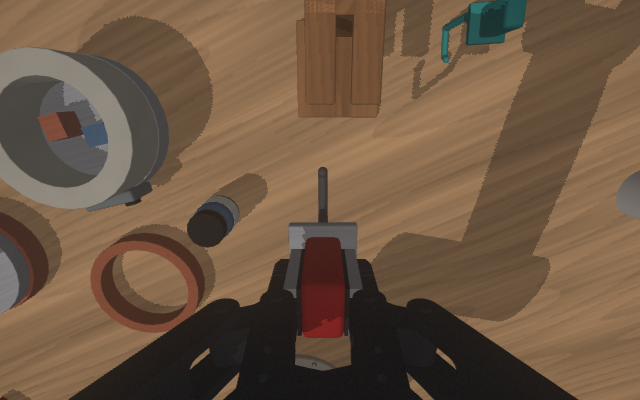

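The stand is unchanged, with its notch at (343,90). Go to the pre-insert pose.

Emit:
{"api": "step_arm", "payload": {
  "moves": [
    {"dx": 0.01, "dy": 0.007, "dz": 0.0, "spin": 0, "gripper": 255},
    {"dx": 0.035, "dy": 0.014, "dz": 0.0, "spin": 0, "gripper": 255},
    {"dx": 0.07, "dy": 0.0211, "dz": 0.0, "spin": 0, "gripper": 255},
    {"dx": 0.105, "dy": 0.0211, "dz": 0.0, "spin": 0, "gripper": 255},
    {"dx": 0.135, "dy": 0.0211, "dz": 0.0, "spin": 0, "gripper": 255},
    {"dx": 0.152, "dy": 0.0211, "dz": 0.0, "spin": 0, "gripper": 255},
    {"dx": 0.1587, "dy": 0.0211, "dz": 0.0, "spin": 0, "gripper": 255},
    {"dx": 0.1587, "dy": 0.0211, "dz": 0.0, "spin": 0, "gripper": 255}
  ]
}}

```text
time_s: 24.35
tool_pos: [0.3996, -0.2644, 0.1634]
ee_rot: [-1.979, 0.437, 1.982]
wrist_force: [-0.6, 0.3, -2.0]
gripper_width: 0.0173
```

Run:
```python
from h import *
s=snap('wrist','w13.png')
go([0.4965,-0.3089,0.164],ay=65)
```

```text
t 24.4 tcp [ 0.4001 -0.2648  0.1646] F [ 0.32 -0.52 -1.93] T [-0.016 -0.054  0.021] w 0.0173
d [ 0.0007 -0.0006 -0.106 ] yang -114.9 xaxis [ 4.e-04 -5.e-04 -1.e+00]
spin 0.09936251138617536 rows>= 0.011567230661952893
```

View pics/w13.png

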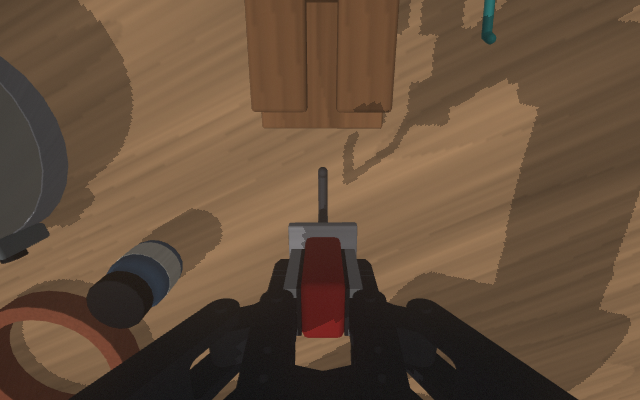

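The prong (322) lines up with the notch (307–338, centre 322). Insert.

Emit:
{"api": "step_arm", "payload": {
  "moves": [
    {"dx": 0, "dy": 0, "dz": -0.01, "spin": 0, "gripper": 255},
    {"dx": 0, "dy": -0.0003, "dz": -0.028, "spin": 0, "gripper": 255},
    {"dx": 0, "dy": -0.0005, "dz": -0.048, "spin": 0, "gripper": 255},
    {"dx": 0, "dy": -0.0005, "dz": -0.068, "spin": 0, "gripper": 255},
    {"dx": 0, "dy": -0.0005, "dz": -0.085, "spin": 0, "gripper": 255},
    {"dx": 0, "dy": -0.0005, "dz": -0.098, "spin": 0, "gripper": 255},
    {"dx": 0, "dy": -0.0005, "dz": -0.104, "spin": 0, "gripper": 255},
    {"dx": 0, "dy": -0.0005, "dz": -0.104, "spin": 0, "gripper": 255}
  ]
}}

```text
time_s: 25.2
tool_pos: [0.4953, -0.3087, 0.1646]
ee_rot: [-1.982, 0.438, 1.98]
wrist_force: [-0.2, 0.6, -0.9]
gripper_width: 0.0172
```

Run:
```python
from h import *
s=snap('wrist','w14.png')
go([0.4965,-0.3089,0.1437],ay=65)
```

```text
t 25.25 tcp [ 0.4948 -0.3085  0.1645] F [-0.48 -0.25 -2.49] T [-0.032  0.013  0.054] w 0.0174
d [ 0.0208 -0.0004 -0.0017] yang -114.92 xaxis [ 4.e-04 -4.e-04 -1.e+00]
spin 0.075004518285823 rows>= 0.008731608647942141
```

View pics/w14.png

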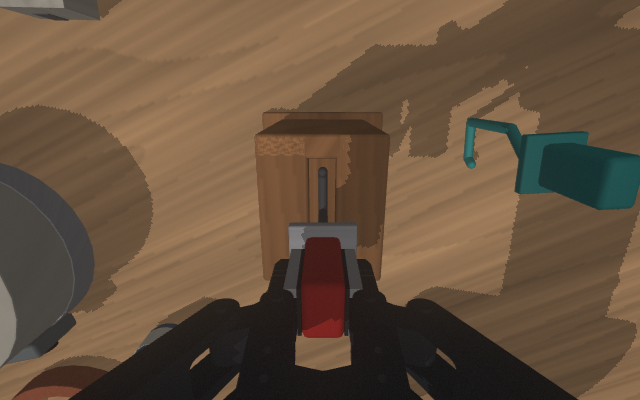

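Inside the notch. Lower onto the arms.

Emit:
{"api": "step_arm", "payload": {
  "moves": [
    {"dx": 0.005, "dy": 0, "dz": 0, "spin": 0, "gripper": 255},
    {"dx": 0.011, "dy": 0, "dz": 0, "spin": 0, "gripper": 255},
    {"dx": 0.015, "dy": 0, "dz": 0, "spin": 0, "gripper": 255},
    {"dx": 0.017, "dy": 0, "dz": 0, "spin": 0, "gripper": 255},
    {"dx": 0.018, "dy": 0, "dz": 0, "spin": 0, "gripper": 255},
    {"dx": 0.019, "dy": 0, "dz": 0, "spin": 0, "gripper": 255},
    {"dx": 0.02, "dy": 0, "dz": 0, "spin": 0, "gripper": 255},
    {"dx": 0.02, "dy": 0, "dz": 0, "spin": 0, "gripper": 255}
  ]
}}

```text
time_s: 26.05
tool_pos: [0.4945, -0.3084, 0.1442]
ee_rot: [-1.981, 0.438, 1.981]
wrist_force: [-0.4, 0.2, -1.7]
gripper_width: 0.0178
```

Run:
```python
from h import *
go([0.4965,-0.3089,0.1437],ay=65)
```

```text
t 26.05 tcp [ 0.4945 -0.3084  0.1442] F [-0.39  0.2  -1.73] T [-0.    -0.006 -0.021] w 0.0178
d [ 0.0005 -0.0004 -0.002 ] yang -114.93 xaxis [ 0.e+00 -1.e-04 -1.e+00]
spin 0.06537728033816848 rows>= 0.0076108591779008705
```

Emit:
{"api": "step_arm", "payload": {
  "moves": [
    {"dx": 0.0005, "dy": 0, "dz": 0, "spin": 0, "gripper": 255},
    {"dx": 0.001, "dy": 0, "dz": 0, "spin": 0, "gripper": 255},
    {"dx": 0.001, "dy": 0, "dz": 0, "spin": 0, "gripper": 255},
    {"dx": 0.001, "dy": 0, "dz": 0, "spin": 0, "gripper": 255}
  ]
}}

```text
time_s: 26.45
tool_pos: [0.4946, -0.3084, 0.1437]
ee_rot: [-1.981, 0.438, 1.98]
wrist_force: [-1.2, 0.4, 1.1]
gripper_width: 0.0175
```

Seated (the force went from -1.9 to +1.1 N). Open in place, then rise.

Emit:
{"api": "step_arm", "payload": {
  "moves": [
    {"dx": 0, "dy": 0, "dz": 0, "spin": 0, "gripper": 180},
    {"dx": 0, "dy": 0, "dz": 0, "spin": 0, "gripper": 120},
    {"dx": 0, "dy": 0, "dz": 0, "spin": 0, "gripper": 60},
    {"dx": 0, "dy": 0, "dz": 0, "spin": 0, "gripper": 0},
    {"dx": 0, "dy": 0, "dz": 0, "spin": 0, "gripper": 0},
    {"dx": 0, "dy": 0, "dz": 0, "spin": 0, "gripper": 0},
    {"dx": 0, "dy": 0, "dz": 0, "spin": 0, "gripper": 0},
    {"dx": 0, "dy": 0, "dz": 0, "spin": 0, "gripper": 0}
  ]
}}

```text
time_s: 27.25
tool_pos: [0.4945, -0.3084, 0.1432]
ee_rot: [-1.981, 0.438, 1.981]
wrist_force: [0.2, 0.0, 0.2]
gripper_width: 0.0853
```

Run:
```python
from h import *
s=snap('wrist','w15.png')
go([0.4965,-0.3089,0.1437],ay=65)
```

```text
t 27.3 tcp [ 0.4945 -0.3084  0.1432] F [ 0.52  0.05 -0.33] T [ 0.02   0.011 -0.02 ] w 0.0853
d [-0.0005 -0.0004 -0.002 ] yang -114.94 xaxis [-0.e+00 -1.e-04 -1.e+00]
spin 0.06334019152171777 rows>= 0.007373712633494502
```

View pics/w15.png

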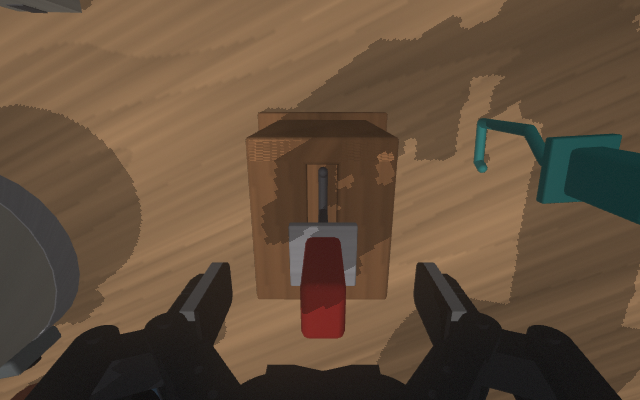

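The fingers are open and clear, and the collar sits on the arms at (322,255). Rise, then back away.

Emit:
{"api": "step_arm", "payload": {
  "moves": [
    {"dx": -0.01, "dy": 0, "dz": 0, "spin": 0, "gripper": 0},
    {"dx": -0.03, "dy": 0, "dz": 0, "spin": 0, "gripper": 0},
    {"dx": -0.06, "dy": 0, "dz": 0, "spin": 0, "gripper": 0},
    {"dx": -0.09, "dy": 0, "dz": 0, "spin": 0, "gripper": 0},
    {"dx": -0.11, "dy": 0, "dz": 0.02, "spin": 0, "gripper": 0},
    {"dx": -0.12, "dy": 0, "dz": 0.05, "spin": 0, "gripper": 0},
    {"dx": -0.12, "dy": 0, "dz": 0.08, "spin": 0, "gripper": 0},
    {"dx": -0.12, "dy": 0, "dz": 0.09, "spin": 0, "gripper": 0}
  ]
}}

```text
time_s: 28.1
tool_pos: [0.4116, -0.2699, 0.265]
ee_rot: [-1.983, 0.439, 1.979]
wrist_force: [-0.1, -0.1, -0.1]
gripper_width: 0.0854
```

Emit:
{"api": "step_arm", "payload": {
  "moves": [
    {"dx": 0, "dy": 0, "dz": 0, "spin": 0, "gripper": 0},
    {"dx": 0, "dy": 0, "dz": 0, "spin": 0, "gripper": 0},
    {"dx": 0, "dy": 0, "dz": 0, "spin": 0, "gripper": 0}
  ]
}}

```text
time_s: 28.4
tool_pos: [0.4135, -0.2707, 0.2629]
ee_rot: [-1.98, 0.438, 1.981]
wrist_force: [-0.2, 0.4, 0.5]
gripper_width: 0.0853
```

Run:
```python
from h import *
s=snap('wrist','w16.png');w=pts(s);t=snap('top','t16.png');wt=pts(t)
snap('scene','s16.png')
for n,ss,ww in(('w',s,w),('t',t,wt)):
    hsv=cv2.cvtColor(ss['img'],cv2.COLOR_RGB2HSV);near=np.hypot(ww[...,0]-.497,ww[...,1]+.307)<.04
    m=near&(hsv[...,1]>130)&((hsv[...,0]<8)|(hsv[...,0]>172))&(ww[...,2]>.176)
    if m.sum():print(n,'redtop',m.sum(),ww[m].mean(0),cv2.minAreaRect(ww[m][:,:2].astype(np.float32)*1000),ww[m][:,2].max())
print('lid',disc(t,(.481,.309),.049));tilt(c=(.4813,.309),names=['top'],z0=.049)
def box(a,b,r):
    v,u=np.mgrid[:400,:640];return (abs(u-a)<r)&(abs(v-b)<r)
for n,(a,b) in dict(jar=(317,291),pot=(215,143),model=(371,147)).items():
    m=box(a,b,22)&(wt[...,2]>.05); print(n,np.nanmean(wt[m],0))
go([.4,-.2,.2])
```

```text
w redtop 1037 [ 0.4942874  -0.30868262  0.18186367] ((493.9618835449219, -308.7718200683594), (17.23553466796875, 25.27088165283203), 64.11011505126953) 0.18427142244109465
t redtop 96 [ 0.49365638 -0.30662984  0.17962522] ((493.4378662109375, -306.96734619140625), (17.03060531616211, 25.045848846435547), 66.25965881347656) 0.1833793166441978
lid (array([0.4798, 0.3098, 0.0796]), 48)
top 1403 tilt deg slope x -0.07 y -0.13 z 0.0491
jar [ 0.39387592 -0.06503023  0.0730406 ]
pot [0.74196333 0.18498791 0.06826042]
model [ 0.75313027 -0.19220704  0.06797197]
t 28.6 tcp [ 0.4132 -0.2705  0.2628] F [ 0.02 -0.33  0.71] T [ 0.029 -0.02  -0.006] w 0.0853
d [ 0.0628 -0.0584  0.0416] yang -114.93 xaxis [-7.e-04  4.e-04 -1.e+00]
```

View pics/w16.png

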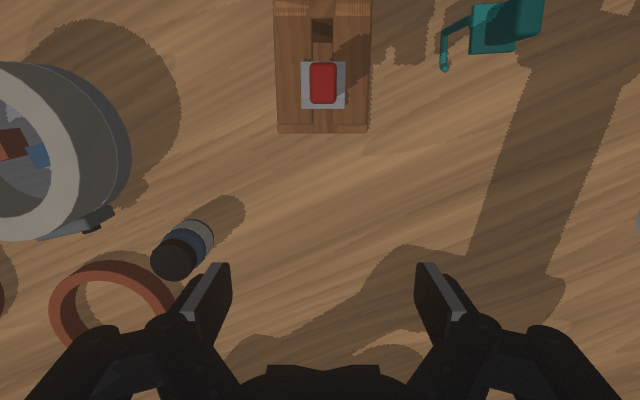

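View pics/s16.png

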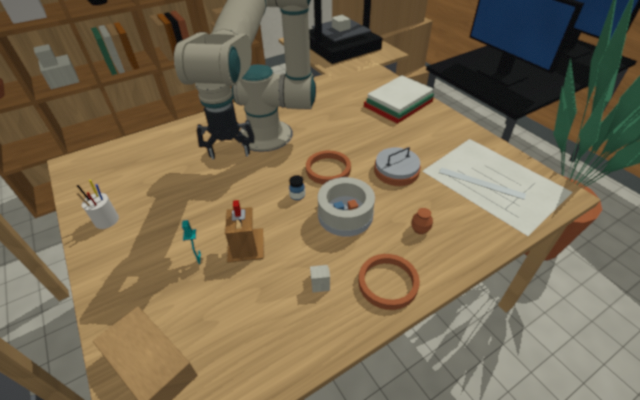

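The lifter hangs upright in its notch, (322,85) in the wrist view, and the lid sits on the left ring, (398,163) in the scene view. Bystanders are unmoved and the robot is clear, so I hand in.

```bash
python3 -c "
from workcell import env
print(env.hand_in())"
```

```text
the job is handed in; nothing more can be done
None
```

The lid is on the leftmost brick ring and the lifter is back in its stand. I handed the job in at about 28.6 s of robot time. The hand-in gives no verdict, so what follows rests on my own last checks.

- **Balance:** A trial lift at the middle of the loop tipped the lid 0.9° (the −y side rose). I lowered it, moved the hook 3.5 mm toward +y, and it then hung within about 0.4° at every check up to setting down.
- **Lid:** It lies within about 1 mm of the ring's centre (wrist camera) or 2 mm (top camera), level to about 0.15° and at the right height.
- **Lifter:** Its collar sits on the arms, upright, about 2 mm from the hanging place and released. The gripper is open and about 10 cm away.
- **Bystanders:** Jar, pot and model house read within 1 mm of where they started.
- **Disagreements:** The wrist and top cameras differed by 1–2 mm on the lid and the lifter, within the stated calibration. One tilt reading, from the top camera while the arm hid most of the lid, was off by about 0.9° and I ignored it. My very first move call was refused because it lacked a gripper value, and nothing moved.

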